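Close a split casting mould with its draw latch

ROBOT

A 7-joint arm with a two-finger parallel gripper is mounted at the origin on a cart in front of the work surface, level with it; the furniture and walls round the work are solid. World frame = base frame: x ahead of the robot, y to its left, z up, the work surface at z = 0. Lengths are in m, angles in rad, forces in N, time in s.
With the tool pointing down it reaches from about 0.4 to 0.85 m from the base axis. Payload 4.5 kg.
Tool frame: the origin (TCP) lies midway between the tips of the shut fingers; the grasp point (between the pads) lies 19 mm behind it; z points along the fingers, y is the direction in which the jaws open and shut (so a half turn about z gives the same grasp; the last joint's range is limited). The gripper opens to 88 mm and grips with 3 to 60 N. Pads are 18 mm wide; open, the fingers measure 123 mm over their backs; the gripper's body (75 mm by 187 mm) begins 45 mm behind the grasp point.
Start: joints at [-1.191, 0.689, -0.195, 1.565, 0.157, 0.902, -0.215], TCP at [0.212, 0.588, 0.239] pointing down, gripper open.
Joint ranges: [-3.01, 3.01], [-0.46, 2.08], [-1.47, 1.51], [0.13, 2.56], [-1, 4.14], [0.04, 2.09], [-2.66, 2.66]. Speed limits (rad/s): [2.57, 2.57, 3.14, 3.14, 3.14, 3.14, 3.14].

INTERFACE

Orientations are given as a unit quaternion [x, y, z, w].
In Python, from plant import r gives the robot as it stands.
- The arm moves only by the tool play_rows, never from a script. Its argument "targets" is a list of rows, each an object of numbers: "jaw": the closure, from 0 (fully open) to 1 (shut); "dx", "dy", "dz": the shift along the tool's x, y, z in m; "yaw": the turn about the tool's z in rad. A call has exactly 5 rows; each row shifts and turns the pose as measured when the row begins, along the tool's axes as they then stand; what a row does not reach is not made up. A row lasts 1/10 s, in which the tool goes at most 50 mm and 8.59 degrees, less where a joint would pass 70% of its speed; a pose out of reach is approached as far as the arm can. A call with a gripper value outside its range is refused whole. The fingers move at their own pace and stop on an object; "squeeze" is the grip in N (left out, the last holds). Time passes only in rows, so rows that do not move let the fingers close, or fill a call up. It gives the time, the measured TCP pose, the force and the opening at its end, in the units of the state.
- r.get_state(): the state, without advancing time (a new reading comes with each control period).
- r.snapshot(name): name is "side" or "top" or "wrist"; returns a dict with "frame" (480x640x3 uint8, red, green, blue), "z_map" (480x640 float32, m along the optical axis (not along the pixel's ray), 0 where there is no reading), "mtx" (3x3 intrinsics, pixels), "position" and "orientation" of the camera in the world; the wrist camera has in their place "T_tool_cam" (4x4, takes a point from camera to tool coordinates, whose origin is the TCP and whose axes are the flange's). Camera axes: x right, y up, looking along -z (the intrinsics and any distortion apply to the point x, -y, -z); pixel columns grow to the right and rows downward; lengths in m; the calibration is good to about 2 mm. A picture is of the moment at which its call begins: read the wrist's pose just before it.
- r.finish_job(): hands the job in, once; it reports no verdict.
The state is a dict: "clock": time; "q": joint angles; "qd": joint speeds; "joint_torque": joint torques, N m; "tool_pos": TCP position; "eef_rot": TCP orientation; "contact_force": force on the tool from outside, world axes, zero at the start; "moment": the same for the moment, N m; "opening": opening from 0.0 (shut) to 1.0 (fully open).
Only numpy, scipy, OpenCV 4.12 (cv2) and the standard library are available. Lean on these libraries where they do the work, as an engineer would, in place of code of your own. Each camera call takes 0.05 s, during which the arm holds its last target.

TASK

Close the split mould on the worktop: push its sliding half up against the rubber seal and press it on with about 15 N, then lift the latch's loop over the keeper and drop its cross bar behind the hook, and swing the lever over centre until it snaps down flat and clamps the halves. The seal is delicate: never push or grip the sliding half with more than 21 N; do not load the latch with more than 60 N, and leave the other things on the worktop where they are.

Things in the scene. Friction and masses are not known exactly. Their poses are not given: they have to be found in the camera images.
- mould: the split mould, screwed to the worktop: grey base plate 240 x 76 x 10 mm, an aluminium fixed half and a sliding half on it, a steel draw latch on top. Origin: underside of the plate, middle line, at the parting face. x: along the mould, from the fixed half (lever) to the sliding half (keeper); y across, z up. The plate spans x -85 to 155 mm. All positions below called 'mould' are in this frame
- fixed_half: aluminium block fixed on the plate, mould x -75 to 0, y +-22, z 10 to 50 mm (its frame is the mould's). A black rubber seal, 38 x 32 mm, stands out of the sliding half's inner face and meets a springy rubber strip in this block's face (about 7 N per mm). How far the seal stands out differs from start to start, 3 to 18 mm, and where it meets can only be felt
- slide_half: aluminium block sliding along mould x, about 3 N of friction, stays where left. Origin: at the plate's underside below the middle of its inner face, axes as the mould's. The origin's mould x is the opening: 32 to 44 mm at the start, 3 to 18 mm as it meets the seal, 5 to 9 mm less when latched. In its frame the block spans x 0 to 100, y +-22, z 12 to 50 mm
- handle (a point): middle of the outer face of the upright handle tab on the sliding half's outer end: push it here with the fingers, towards mould -x. In the half's frame x 97, y 0, z 68 mm; the tab is 12 mm thick (x 85 to 97), 40 mm wide, its top at z 82 mm. Axes as the mould's
- keeper (a point): where the middle of the loop's cross bar sits when hooked, z 58 mm, 12 to 25 mm from the sliding half's inner face (set in a slot, differs). The keeper is a dark steel hook 24 mm wide on that half: from this point its post lies at x -8 to -4, z -8 to 9 mm, its nose at z 5 to 9 mm, out to x 2 mm, open towards the handle. To pass the nose the bar must come down at x 6 mm or more; it then lies on the block at z -4 mm
- loop_bar (a point): middle of the loop's cross bar, which runs along mould y: 8 mm thick, 60 mm long over its two round end caps (13 mm across). Grip it from above across the end caps, on which it turns easily; pulling the bar draws the lever along. The loop (wire bail) swings almost freely on point loop_pin, 84 mm from the bar. At the start it stands up, leaning back on the lever, the bar some 160 mm up
- loop_pin (a point): pin on the lever about which the loop swings, 20 mm from the lever's pin and moving with the lever (lever shut: mould x -61, z 63 mm). With the lever fully forward the loop reaches to mould x of about 47 mm at z 54 mm. As the lever is swung back, the lowered bar slides along the block to the hook by itself and is caught under the nose
- lever_pin (a point): the lever's fixed pin, axis along mould y, at mould x -42, y 0, z 68 mm; axes as the mould's
- lever_tip (a point): middle of the round end of the lever, 63 mm from the lever's pin; the lever is a steel plate 24 mm wide, 4 mm thick. Shut, it points to mould -x, level, its upper face at z 74 mm; push it on this face (the one towards the sliding half when the lever stands up)
- lever (a joint): angle of the lever, rad: 0 shut (level, pointing to mould -x), 1.57 upright, 2.44 fully forward towards the sliding half; 1.0 to 1.25 at the start. It stays where left. With the loop hooked, resistance begins between 1.6 and 1.0 and grows to as much as 10 N at its end; below about 0.45 it is over centre and snaps shut
- marker: marker pen, 126 mm long, 14 mm thick, lying; leave it alone
- vial_a: small vial with white cap, 15 mm across, 50 mm high, standing; leave it alone
- vial_b: another such vial; leave it alone
- calculator: pocket calculator, 120 x 74 x 15 mm; leave it alone
- amber_bottle: brown bottle, 60 mm across, 125 mm high; leave it alone
- beaker: clear beaker, 80 mm across, 98 mm high; leave it alone
- white_bottle: white bottle with yellow cap, 63 mm across, 140 mm high; leave it alone

How it is judged:
On the way, in this order (a step that is already met when the one before it is completed fails the run):
1. the sliding half is pressed against the seal with at least 10 N on the seal for 0.2 s (contact force between slide_half and fixed_half above 10 N), for 0.2 s.
2. the loop's cross bar is down behind the keeper's hook (x of loop_bar in the frame of keeper between -0.005 and 0.025 m and z of loop_bar in the frame of keeper below 0.002 m), for 0.2 s.
At the end, for the whole second after the job is handed in: the lever lies shut (within 0.1 rad), the loop's cross bar sits in the keeper's hook (within 5 mm along the mould; in height from 6 mm below to 4 mm above its place), the sliding half is clamped on the seal with more than 10 N and everything is at rest (value of joint lever below 0.1 rad and x of loop_bar in the frame of keeper between -0.005 and 0.005 m and z of loop_bar in the frame of keeper between -0.006 and 0.004 m and contact force between slide_half and fixed_half above 10 N and linear speed of slide_half below 0.01 m/s); the robot touches nothing.
It fails at once if the sliding half is pushed or gripped with more than 21 N in all, or any part of the mould, latch included, with more than 60 N in all (both fingers added) (contact force between the fingers and slide_half above 21 N or contact force between any of the fingers, the arm and mould above 60 N).
It fails at once if a bystander is moved by more than 20 mm (distance of any of marker, vial_a, vial_b, calculator, amber_bottle, beaker, white_bottle from where it was at the start of the episode above 0.02 m).
It also fails if it takes over 72 s, if anything falls off the work surface, if the arm or the gripper's body presses on something with over 40 N, if the wrist force passes 120 N, or if a joint passes its speed limit or range.

## Working session

There is one attempt and no reset: what is moved stays moved. The work goes in short steps, Python scripts to look and compute and a tool call to move; the robot and the scene stay as the last step left them, time stands still between calls to the robot, and variables do not carry over. Pictures are saved under pics/ and viewed, and the job is handed in when it is done.

Besides the shell and the picture viewer there is one more tool, called as name(argument=value, ...) on one line, values as JSON. play_rows: Moves the arm, as the interface text tells. Its arguments: {"type":"object","properties":{"targets":{"type":"array"},"squeeze":{"type":"number"}},"required":["targets"]}

```bash
ls; mkdir -p pics; cat > h.py <<'E'
import numpy as np, cv2
from scipy.spatial.transform import Rotation as R
from plant import r
def snap(n):
    st=r.get_state(); s=r.snapshot(n); s['st']=st
    if n=='wrist':
        T=np.eye(4); T[:3,:3]=R.from_quat(st['eef_rot']).as_matrix(); T[:3,3]=st['tool_pos']
        s['T']=T@np.array(s['T_tool_cam'])
    else:
        T=np.eye(4); o=np.array(s['orientation'])
        T[:3,:3]=R.from_quat(o).as_matrix() if o.size==4 else o.reshape(3,3); T[:3,3]=s['position']; s['T']=T
    return s
def save(s,f,crop=None,k=1):
    im=cv2.cvtColor(s['frame'],cv2.COLOR_RGB2BGR)
    if crop: u0,v0,u1,v1=crop; im=im[v0:v1,u0:u1]
    im=cv2.resize(im,None,fx=k,fy=k,interpolation=cv2.INTER_CUBIC); cv2.imwrite('pics/'+f,im)
def px(s,u,v,z=None):
    "world point of pixel; z depth from map or given"
    if z is None:
        p=s['z_map'][int(v)-1:int(v)+2,int(u)-1:int(u)+2]; p=p[p>0]; z=np.median(p) if p.size else np.nan
    K=np.array(s['mtx']); x=(u-K[0,2])/K[0,0]*z; y=(v-K[1,2])/K[1,1]*z
    return (s['T']@[x,-y,-z,1])[:3]
def proj(s,P):
    P=np.atleast_2d(P); c=(np.linalg.inv(s['T'])@np.c_[P,np.ones(len(P))].T)[:3].T
    K=np.array(s['mtx']); return np.c_[K[0,0]*c[:,0]/-c[:,2]+K[0,2],K[1,1]*-c[:,1]/-c[:,2]+K[1,2]]
def onplane(s,u,v,h):
    K=np.array(s['mtx']); d=s['T'][:3,:3]@[(u-K[0,2])/K[0,0],-(v-K[1,2])/K[1,1],-1]; o=s['T'][:3,3]
    return o+d*(h-o[2])/d[2]
E
python3 - <<'E'
from h import *
for n in ['side','top','wrist']:
    s=snap(n); save(s,n+'0.png'); print(n,s['mtx'],s['T'].round(3).tolist(), [k for k in s])
    np.savez('/tmp/'+n+'0.npz',**{k:s[k] for k in ['frame','z_map','mtx','T']})
print(r.get_state())
E
```

```text
pics
side [[619.75757069   0.         316.86027533]
 [  0.         619.75757069 251.61634671]
 [  0.           0.           1.        ]] [[-0.763, 0.483, -0.429, -0.266], [-0.646, -0.563, 0.515, 0.759], [0.007, 0.67, 0.742, 1.306], [0.0, 0.0, 0.0, 1.0]] ['frame', 'z_map', 'mtx', 'position', 'orientation', 'st', 'T']
top [[458.45572034   0.         322.00845299]
 [  0.         458.45572034 238.86224437]
 [  0.           0.           1.        ]] [[-0.015, 0.994, -0.109, 0.327], [-1.0, -0.016, -0.004, -0.131], [-0.006, 0.109, 0.994, 1.137], [0.0, 0.0, 0.0, 1.0]] ['frame', 'z_map', 'mtx', 'position', 'orientation', 'st', 'T']
wrist [[353.35717886   0.         318.06129968]
 [  0.         353.35717886 242.99721077]
 [  0.           0.           1.        ]] [[0.338, -0.899, -0.278, 0.139], [0.941, 0.322, 0.1, 0.614], [-0.0, -0.296, 0.955, 0.384], [0.0, 0.0, 0.0, 1.0]] ['frame', 'z_map', 'mtx', 'T_tool_cam', 'st', 'T']
{'clock': 0.15, 'q': array([-1.19118716,  0.68979518, -0.1945657 ,  1.56605932,  0.15730319,
        0.90251196, -0.2150701 ]), 'qd': array([ 0.00036975, -0.00205736, -0.00093735, -0.00540534,  0.00139445,
        0.00015474,  0.00026579]), 'joint_torque': array([-1.96191999e-03, -5.27862096e+01, -1.26860607e+00, -1.53586793e+01,
       -5.25338820e-02,  3.88874600e-03,  1.27187986e-04]), 'tool_pos': array([0.21170552, 0.58755807, 0.23810505]), 'eef_rot': array([ 1.71984622e-01,  9.85099392e-01, -6.86283241e-04, -7.93955613e-05]), 'contact_force': array([ 0.21872389,  0.16462031, -0.19406755]), 'moment': array([0.00173555, 0.06654173, 0.01173621]), 'opening': 0.9989718492409513}
```

View pics/side0.png

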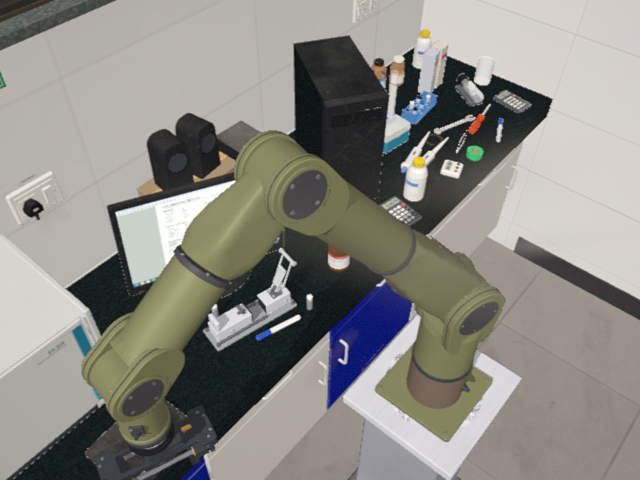

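View pics/top0.png

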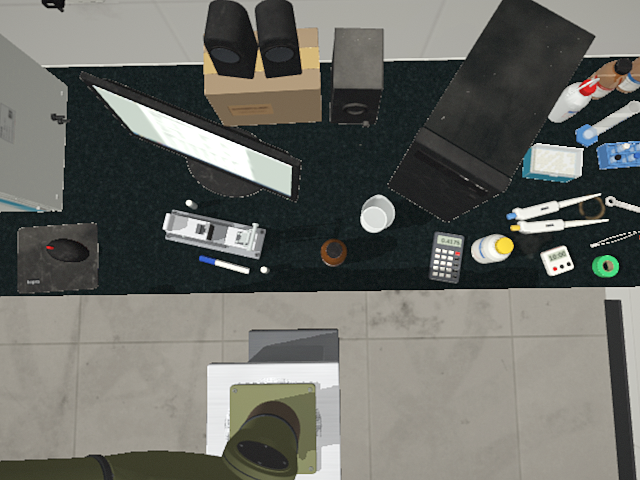

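View pics/wrist0.png

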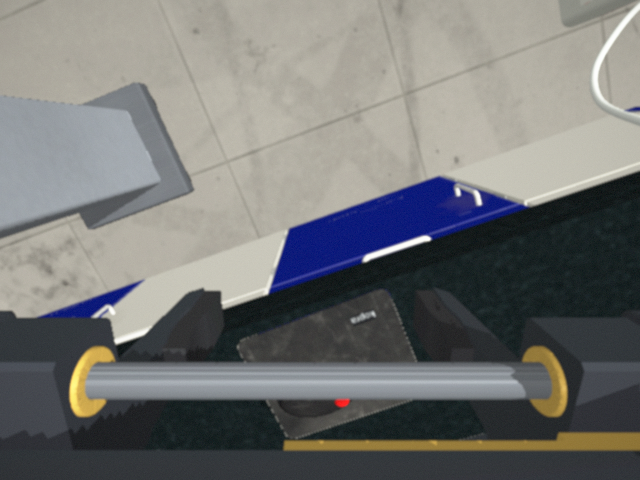

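```bash
python3 - <<'E'
from h import *
s=snap('top');save(s,'top1.png',(150,190,290,290),5.5); np.save('/tmp/top_z.npy',s['z_map'])
s=snap('side');save(s,'side1.png',(190,235,330,355),5)
E
```

```text
(no output)
```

View pics/top1.png

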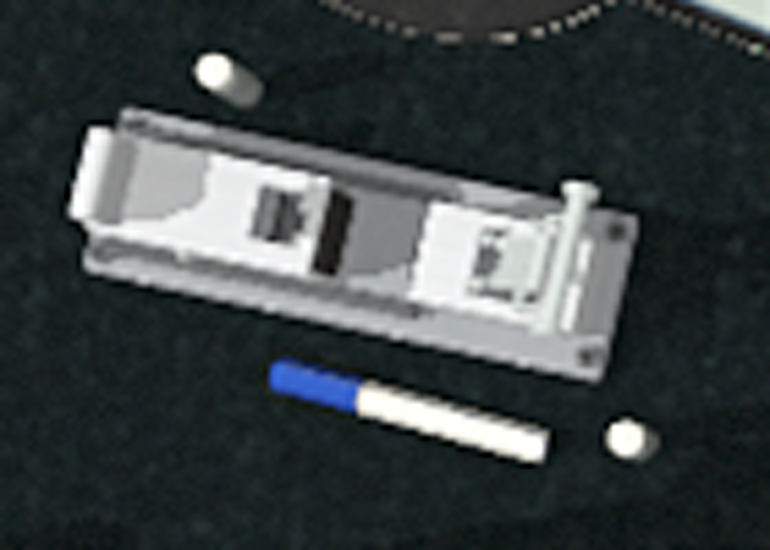

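View pics/side1.png

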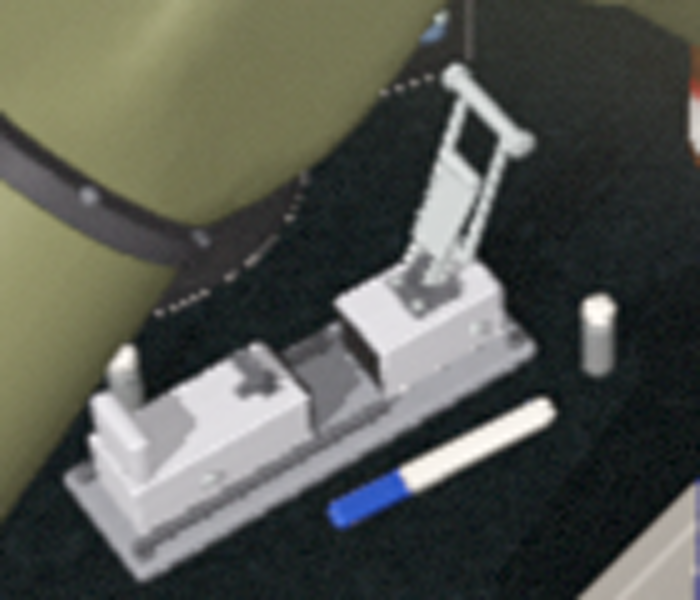

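```bash
cat > fit.py <<'E'
from h import *
from scipy.optimize import least_squares
def fit(s,px4,z=.01,hx=(-.085,.155),hy=.038):
    # px4: corners (x155,y+?) list of (pix, mouldpoint)
    W=np.array([onplane(s,*p,z) for p,_ in px4]); M=np.array([m for _,m in px4])
    f=lambda q:(np.c_[np.cos(q[2])*M[:,0]-np.sin(q[2])*M[:,1]+q[0],np.sin(q[2])*M[:,0]+np.cos(q[2])*M[:,1]+q[1]]-W[:,:2]).ravel()
    a=least_squares(f,[.4,.1,1.4]); return a.x,f(a.x).reshape(-1,2),W
E
python3 - <<'E'
from fit import *
s=snap('top')
c=lambda u,v:(u/5.5+150-.4,v/5.5+190-.4)
# mould x -> image left; z up; y = z x x : world x~+y_w -> y ~ -x_w (image down)
q,res,W=fit(s,[(c(122,110),(.155,-.038)),(c(85,268),(.155,.038)),(c(637,213),(-.085,-.038)),(c(598,380),(-.085,.038))])
print(q,res.round(4),W.round(4))
for n,u,v in [('barL',580,190),('barR',545,325),('tabtop',98,170),('slide inner',320,225),('vialA',212,72),('vialB',628,438),('monitor base',0,0)]:
    print(n,px(s,*c(u,v)).round(3))
# heights map near
zz=s['z_map']
for (u,v) in [(130,110),(160,130),(200,150),(240,165),(290,180),(290,200),(220,180),(240,195),(100,90),(85,80)]:
    print(u,v,px(s,u,v).round(3))
w=snap('wrist'); print('cam in tool',np.array(w['T_tool_cam']).round(3))
E
```

```text
[0.45994918 0.10492301 1.34901202] [[ 0.0013  0.0001]
 [-0.001   0.0016]
 [-0.0007 -0.0004]
 [ 0.0003 -0.0013]] [[0.5298 0.2477 0.01  ]
 [0.4579 0.2629 0.01  ]
 [0.479  0.014  0.01  ]
 [0.4038 0.0316 0.01  ]]
barL [0.467 0.016 0.167]
barR [0.415 0.03  0.163]
tabtop [0.492 0.234 0.08 ]
slide inner [0.471 0.147 0.049]
vialA [0.539 0.195 0.049]
vialB [0.376 0.013 0.048]
monitor base [0.584 0.308 0.   ]
130 110 [0.684 0.248 0.266]
160 130 [0.664 0.21  0.207]
200 150 [0.63  0.134 0.173]
240 165 [0.595 0.047 0.175]
290 180 [ 0.552 -0.062  0.207]
290 200 [ 0.551 -0.047 -0.001]
220 180 [0.603 0.127 0.013]
240 195 [0.565 0.078 0.007]
100 90 [0.703 0.283 0.318]
85 80 [0.707 0.294 0.351]
cam in tool [[ 0.001  0.955  0.296  0.077]
 [ 1.    -0.001 -0.002  0.001]
 [-0.001  0.296 -0.955 -0.146]
 [ 0.     0.     0.     1.   ]]
```

play_rows(targets=[{"jaw": 1, "yaw": 0.145}, {"jaw": 1, "yaw": 0.145}, {"jaw": 1, "yaw": 0.145}, {"jaw": 1, "yaw": 0.145}, {"jaw": 1, "yaw": 0.145}], squeeze=10)

```text
invalid input
```

play_rows(targets=[{"jaw": 1, "yaw": 0.145}, {"jaw": 1, "yaw": 0.145}, {"jaw": 1, "yaw": 0.145}, {"jaw": 1, "yaw": 0.145}, {"jaw": 1, "yaw": 0.145}])

```text
invalid input
```

```bash
cat >> h.py <<'E'
MP=[0.45994918,0.10492301,1.34901202]
def setM(x,y,a): MP[:]=[x,y,a]
def m2w(p): c,s=np.cos(MP[2]),np.sin(MP[2]); return np.array([c*p[0]-s*p[1]+MP[0],s*p[0]+c*p[1]+MP[1],p[2]])
def w2m(p): c,s=np.cos(MP[2]),np.sin(MP[2]); d=np.array(p)[:2]-MP[:2]; return np.array([c*d[0]+s*d[1],-s*d[0]+c*d[1],p[2]])
def go(pm):
    "tool-frame shift and yaw to put TCP at mould point pm (mm)"
    st=r.get_state(); Rm=R.from_quat(st['eef_rot']).as_matrix()
    d=Rm.T@(m2w(np.array(pm)/1000)-st['tool_pos'])
    ang=np.arctan2(Rm[1,0],Rm[0,0]); e=(MP[2]-ang+np.pi)%(2*np.pi)-np.pi
    print('clk %.2f'%st['clock'],'tcp mould mm',(w2m(st['tool_pos'])*1000).round(1),'d mm',(d*1000).round(1),'yaw',round(-e,4),'F',np.round(st['contact_force'],1),'tilt',Rm[:2,2].round(4),'open',round(st['opening'],3))
E
python3 -c "
from h import *
go((175,0,150))"
```

```text
clk 0.35 tcp mould mm [416.6 348.3 238.5] d mm [-375.5 -196.6   88.6] yaw 1.4468 F [0.4 0.2 0. ] tilt [-0.0001 -0.0003] open 0.998
```

play_rows(targets=[{"jaw": 1, "dx": 0, "dy": 0, "dz": 0, "yaw": 0.145}, {"jaw": 1, "dx": 0, "dy": 0, "dz": 0, "yaw": 0.145}, {"jaw": 1, "dx": 0, "dy": 0, "dz": 0, "yaw": 0.145}, {"jaw": 1, "dx": 0, "dy": 0, "dz": 0, "yaw": 0.145}, {"jaw": 1, "dx": 0, "dy": 0, "dz": 0, "yaw": 0.145}], squeeze=10)

```text
clock: 0.85
tool_pos: [0.2117, 0.5876, 0.2382]
eef_rot: [0.52, 0.854, -0.001, -0.001]
contact_force: [-0.1, -0.3, 0.7]
opening: 0.571
```

play_rows(targets=[{"jaw": 1, "dx": 0, "dy": 0, "dz": 0, "yaw": 0.145}, {"jaw": 1, "dx": 0, "dy": 0, "dz": 0, "yaw": 0.145}, {"jaw": 1, "dx": 0, "dy": 0, "dz": 0, "yaw": 0.145}, {"jaw": 1, "dx": 0, "dy": 0, "dz": 0, "yaw": 0.145}, {"jaw": 1, "dx": 0, "dy": 0, "dz": 0, "yaw": 0.145}])

```text
clock: 1.35
tool_pos: [0.2109, 0.5877, 0.2382]
eef_rot: [0.797, 0.604, -0.001, -0.001]
contact_force: [-0.3, -0.8, 0.2]
opening: 0.116
```

```bash
python3 -c "
from h import *
go((175,0,150))"
```

```text
clk 1.35 tcp mould mm [416.2 349.2 238.2] d mm [-222.6  361.4   87.6] yaw -0.0521 F [-0.3 -0.8  0.2] tilt [-0.0026 -0.0003] open 0.116
```

play_rows(targets=[{"jaw": 1, "dx": -0.022, "dy": 0.036, "dz": 0, "yaw": -0.01}, {"jaw": 1, "dx": -0.022, "dy": 0.036, "dz": 0, "yaw": -0.01}, {"jaw": 1, "dx": -0.022, "dy": 0.036, "dz": 0, "yaw": -0.01}, {"jaw": 1, "dx": -0.022, "dy": 0.036, "dz": 0, "yaw": -0.01}, {"jaw": 1, "dx": -0.022, "dy": 0.036, "dz": 0, "yaw": -0.01}])

```text
clock: 1.85
tool_pos: [0.3535, 0.4399, 0.2361]
eef_rot: [0.776, 0.63, -0.001, -0.004]
contact_force: [0.9, -0.2, 1.2]
opening: 0.005
```

play_rows(targets=[{"jaw": 1, "dx": -0.02, "dy": 0.036, "dz": 0, "yaw": 0}, {"jaw": 1, "dx": -0.02, "dy": 0.036, "dz": 0, "yaw": 0}, {"jaw": 1, "dx": -0.02, "dy": 0.036, "dz": 0, "yaw": 0}, {"jaw": 1, "dx": -0.01, "dy": 0.03, "dz": 0, "yaw": 0}, {"jaw": 1, "dx": 0, "dy": 0, "dz": 0, "yaw": 0}])

```text
clock: 2.35
tool_pos: [0.4839, 0.3323, 0.2357]
eef_rot: [0.779, 0.627, 0.0, -0.002]
contact_force: [0.0, 0.2, 1.0]
opening: 0.004
```

```bash
python3 -c "
from h import *
go((175,0,100))
s=snap('wrist');save(s,'w1.png');np.savez('/tmp/w1.npz',**{k:s[k] for k in ['frame','z_map','mtx','T']})"
```

```text
clk 2.35 tcp mould mm [227.1  26.7 235.7] d mm [-52.5  26.7 135.5] yaw 0.006 F [0.  0.2 1. ] tilt [-0.0021  0.0027] open 0.004
```

View pics/w1.png

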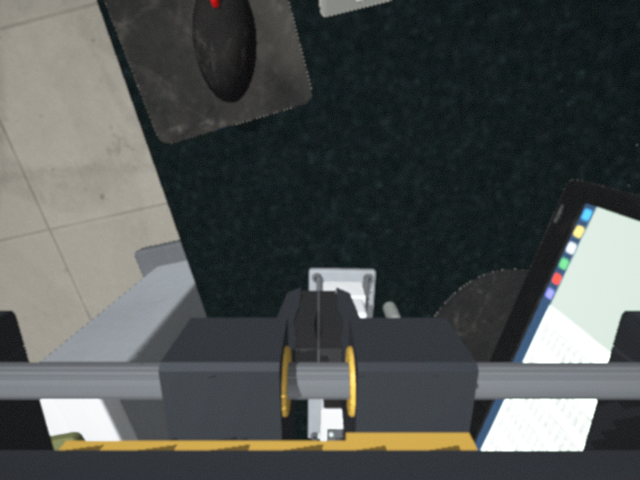

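play_rows(targets=[{"jaw": 1, "dx": -0.02, "dy": 0.01, "dz": 0.03, "yaw": 0.006}, {"jaw": 1, "dx": -0.02, "dy": 0.01, "dz": 0.03, "yaw": 0}, {"jaw": 1, "dx": -0.013, "dy": 0.007, "dz": 0.04, "yaw": 0}, {"jaw": 1, "dx": 0, "dy": 0, "dz": 0.03, "yaw": 0}, {"jaw": 1, "dx": 0, "dy": 0, "dz": 0, "yaw": 0}])

```text
clock: 2.9
tool_pos: [0.4923, 0.2853, 0.1029]
eef_rot: [0.777, 0.63, 0.002, -0.006]
contact_force: [-0.2, -0.4, -0.2]
opening: 0.007
```

```bash
python3 -c "
from h import *
go((170,0,60))
s=snap('side');save(s,'s2.png',(170,215,330,355),4.8)
s=snap('top');save(s,'t2.png',(150,190,290,290),5.5)"
```

```text
clk 2.90 tcp mould mm [183.1   8.2 102.9] d mm [-13.7   8.3  42.7] yaw 0.0137 F [-0.2 -0.4 -0.2] tilt [-0.0044  0.013 ] open 0.007
```

View pics/s2.png

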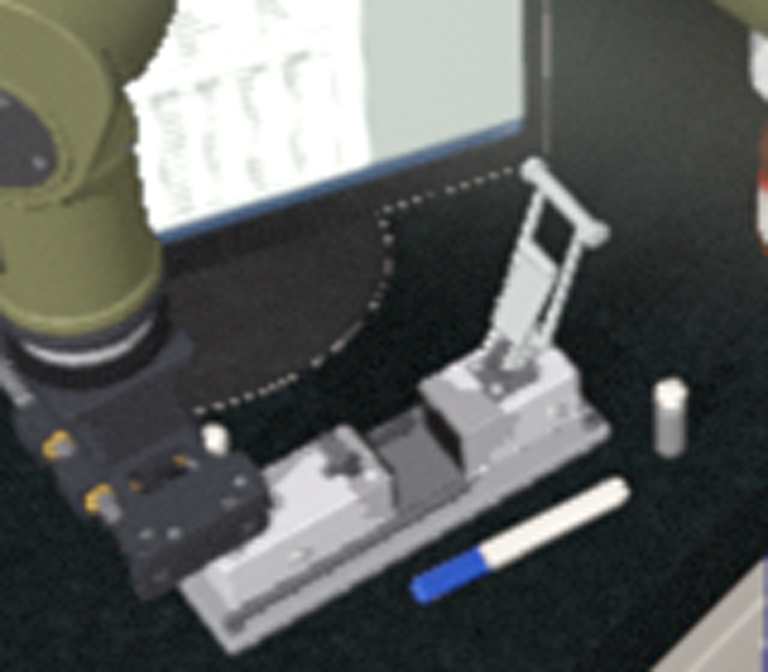

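View pics/t2.png

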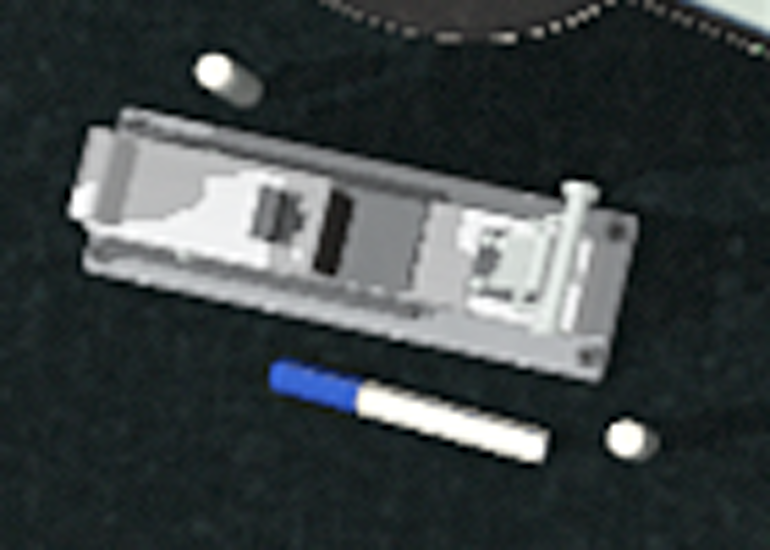

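play_rows(targets=[{"jaw": 1, "dx": 0, "dy": 0.008, "dz": 0.02, "yaw": 0.013}, {"jaw": 1, "dx": 0, "dy": 0, "dz": 0.02, "yaw": 0}, {"jaw": 1, "dx": -0.007, "dy": 0, "dz": 0, "yaw": 0}, {"jaw": 1, "dx": 0, "dy": 0, "dz": 0, "yaw": 0}, {"jaw": 1, "dx": 0, "dy": 0, "dz": 0, "yaw": 0}])

```text
clock: 3.5
tool_pos: [0.5046, 0.286, 0.075]
eef_rot: [0.779, 0.627, 0.014, -0.006]
contact_force: [-0.6, 0.9, 0.4]
opening: 0.006
```

```bash
python3 -c "
from h import *
go((150,0,62))
s=snap('top');save(s,'t3.png',(110,180,270,300),5)"
```

```text
clk 3.50 tcp mould mm [186.5  -3.8  75. ] d mm [-36.8  -4.1  11.9] yaw 0.0071 F [-0.6  0.9  0.4] tilt [0.014  0.0265] open 0.006
```

View pics/t3.png

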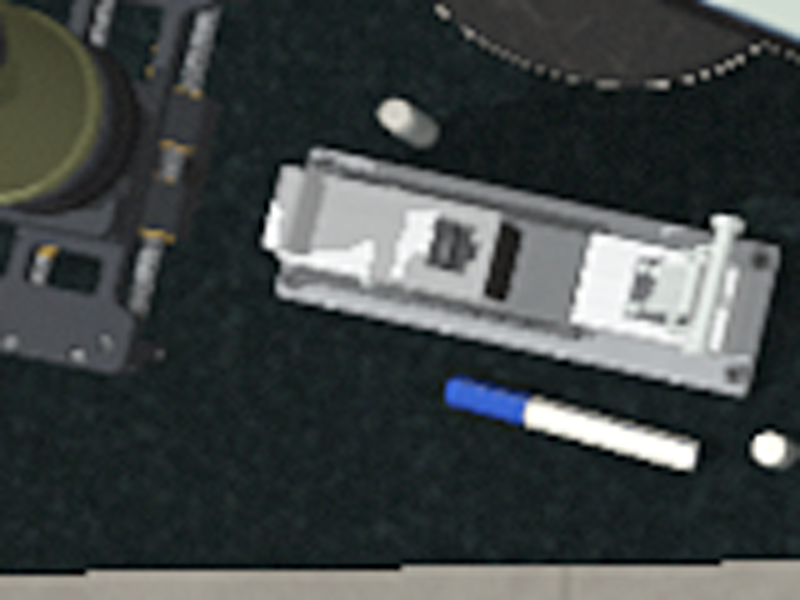

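play_rows(targets=[{"jaw": 1, "dx": -0.004, "dy": 0, "dz": 0.003, "yaw": 0.002}, {"jaw": 1, "dx": -0.006, "dy": 0, "dz": 0.003, "yaw": 0.002}, {"jaw": 1, "dx": -0.006, "dy": 0, "dz": 0.003, "yaw": 0.002}, {"jaw": 1, "dx": -0.006, "dy": 0, "dz": 0.003, "yaw": 0}, {"jaw": 1, "dx": -0.004, "dy": 0, "dz": 0.0, "yaw": 0}])

```text
clock: 4.05
tool_pos: [0.4999, 0.2596, 0.0636]
eef_rot: [0.781, 0.625, 0.016, -0.006]
contact_force: [0.8, -0.5, 0.1]
opening: 0.005
```

```bash
python3 -c "
from h import *
go((150,0,62))"
```

```text
clk 4.05 tcp mould mm [159.7  -5.   63.6] d mm [-9.7 -5.   1.2] yaw 0.0008 F [ 0.8 -0.5  0.1] tilt [0.0176 0.0282] open 0.005
```

play_rows(targets=[{"jaw": 1, "dx": -0.002, "dy": -0.001, "dz": 0, "yaw": 0}, {"jaw": 1, "dx": -0.002, "dy": -0.001, "dz": 0, "yaw": 0}, {"jaw": 1, "dx": -0.002, "dy": -0.001, "dz": 0, "yaw": 0}, {"jaw": 1, "dx": -0.002, "dy": -0.001, "dz": 0, "yaw": 0}, {"jaw": 1, "dx": -0.002, "dy": -0.001, "dz": 0, "yaw": 0}])

```text
clock: 4.55
tool_pos: [0.4956, 0.2526, 0.0635]
eef_rot: [0.781, 0.625, 0.02, -0.005]
contact_force: [3.0, 2.4, -1.8]
opening: 0.002
```

play_rows(targets=[{"jaw": 1, "dx": -0.002, "dy": 0, "dz": 0, "yaw": 0}, {"jaw": 1, "dx": -0.002, "dy": 0, "dz": 0, "yaw": 0}, {"jaw": 1, "dx": -0.002, "dy": 0, "dz": 0, "yaw": 0}, {"jaw": 1, "dx": -0.002, "dy": 0, "dz": 0, "yaw": 0}, {"jaw": 1, "dx": -0.002, "dy": 0, "dz": 0, "yaw": 0}])

```text
clock: 5.05
tool_pos: [0.4937, 0.2446, 0.0636]
eef_rot: [0.78, 0.625, 0.021, -0.006]
contact_force: [1.9, 4.1, -0.0]
opening: 0.007
```

```bash
python3 -c "
from h import *
go((130,0,62))"
```

```text
clk 5.05 tcp mould mm [143.7  -2.2  63.6] d mm [-13.7  -2.3   1. ] yaw 0.003 F [ 1.9  4.1 -0. ] tilt [0.026  0.0361] open 0.007
```

play_rows(targets=[{"jaw": 1, "dx": -0.0025, "dy": 0, "dz": 0, "yaw": 0}, {"jaw": 1, "dx": -0.0025, "dy": 0, "dz": 0, "yaw": 0}, {"jaw": 1, "dx": -0.0025, "dy": 0, "dz": 0, "yaw": 0}, {"jaw": 1, "dx": -0.0025, "dy": 0, "dz": 0, "yaw": 0}, {"jaw": 1, "dx": -0.0025, "dy": 0, "dz": 0, "yaw": 0}])

```text
clock: 5.55
tool_pos: [0.4907, 0.2317, 0.0635]
eef_rot: [0.78, 0.625, 0.022, -0.006]
contact_force: [1.9, 2.8, 0.7]
opening: 0.002
```

```bash
python3 -c "
from h import *
go((130,0,62))"
```

```text
clk 5.55 tcp mould mm [130.4  -2.2  63.5] d mm [-0.5 -2.2  1.4] yaw 0.0032 F [1.9 2.8 0.7] tilt [0.0262 0.0368] open 0.002
```

play_rows(targets=[{"jaw": 1, "dx": -0.0015, "dy": 0, "dz": 0, "yaw": 0}, {"jaw": 1, "dx": -0.0015, "dy": 0, "dz": 0, "yaw": 0}, {"jaw": 1, "dx": -0.0015, "dy": 0, "dz": 0, "yaw": 0}, {"jaw": 1, "dx": -0.0015, "dy": 0, "dz": 0, "yaw": 0}, {"jaw": 1, "dx": -0.0015, "dy": 0, "dz": 0, "yaw": 0}])

```text
clock: 6.05
tool_pos: [0.4888, 0.2236, 0.0634]
eef_rot: [0.78, 0.625, 0.022, -0.006]
contact_force: [1.5, 1.8, 2.3]
opening: 0.006
```

```bash
python3 -c "
from h import *
go((130,0,62))"
```

```text
clk 6.05 tcp mould mm [122.1  -2.1  63.4] d mm [ 7.8 -2.1  1.7] yaw 0.0032 F [1.5 1.8 2.3] tilt [0.0261 0.0368] open 0.006
```

play_rows(targets=[{"jaw": 1, "dx": -0.0012, "dy": 0, "dz": 0, "yaw": 0}, {"jaw": 1, "dx": -0.0012, "dy": 0, "dz": 0, "yaw": 0}, {"jaw": 1, "dx": -0.0012, "dy": 0, "dz": 0, "yaw": 0}, {"jaw": 1, "dx": -0.0012, "dy": 0, "dz": 0, "yaw": 0}, {"jaw": 1, "dx": -0.0012, "dy": 0, "dz": 0, "yaw": 0}])

```text
clock: 6.55
tool_pos: [0.4874, 0.2174, 0.0634]
eef_rot: [0.78, 0.626, 0.022, -0.006]
contact_force: [0.7, 2.8, 3.5]
opening: 0.007
```

```bash
python3 -c "
from h import *
go((130,0,62))
s=snap('side');save(s,'s3.png',(170,215,330,355),4.8)"
```

```text
clk 6.55 tcp mould mm [115.7  -2.   63.4] d mm [14.2 -2.   2. ] yaw 0.0034 F [0.7 2.8 3.5] tilt [0.0261 0.0371] open 0.007
```

View pics/s3.png

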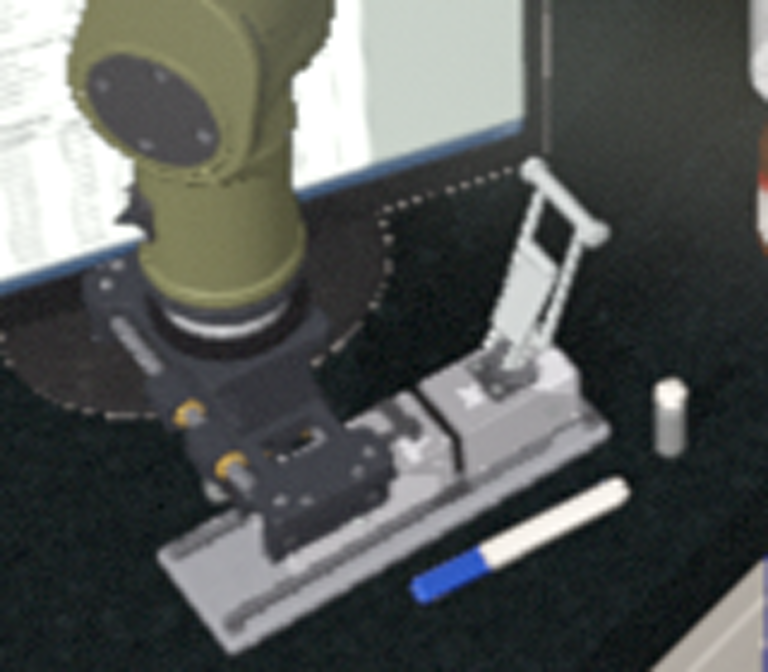

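play_rows(targets=[{"jaw": 1, "dx": -0.0008, "dy": 0, "dz": 0, "yaw": 0}, {"jaw": 1, "dx": -0.0008, "dy": 0, "dz": 0, "yaw": 0}, {"jaw": 1, "dx": -0.0008, "dy": 0, "dz": 0, "yaw": 0}, {"jaw": 1, "dx": -0.0008, "dy": 0, "dz": 0, "yaw": 0}, {"jaw": 1, "dx": -0.0008, "dy": 0, "dz": 0, "yaw": 0}])

```text
clock: 7.1
tool_pos: [0.4871, 0.2165, 0.0635]
eef_rot: [0.779, 0.626, 0.024, -0.007]
contact_force: [0.9, 5.0, 3.0]
opening: 0.008
```

```bash
python3 -c "
from h import *
go((130,0,62))"
```

```text
clk 7.10 tcp mould mm [114.8  -2.   63.5] d mm [15.1 -1.9  2.1] yaw 0.0059 F [0.9 5.  3. ] tilt [0.0283 0.0415] open 0.008
```

play_rows(targets=[{"jaw": 1, "dx": -0.0012, "dy": 0, "dz": 0, "yaw": 0.002}, {"jaw": 1, "dx": -0.0012, "dy": 0, "dz": 0, "yaw": 0.002}, {"jaw": 1, "dx": -0.0012, "dy": 0, "dz": 0, "yaw": 0}, {"jaw": 1, "dx": -0.0012, "dy": 0, "dz": 0, "yaw": 0}, {"jaw": 1, "dx": -0.0012, "dy": 0, "dz": 0, "yaw": 0}])

```text
clock: 7.6
tool_pos: [0.4872, 0.2165, 0.0636]
eef_rot: [0.779, 0.627, 0.028, -0.009]
contact_force: [1.6, 5.6, 2.5]
opening: 0.007
```

```bash
python3 -c "
from h import *
go((130,0,62))"
```

```text
clk 7.60 tcp mould mm [114.9  -2.1  63.6] d mm [15.  -2.   2.4] yaw 0.0067 F [1.6 5.6 2.5] tilt [0.0325 0.0495] open 0.007
```

play_rows(targets=[{"jaw": 1, "dx": -0.0016, "dy": 0, "dz": 0, "yaw": 0.002}, {"jaw": 1, "dx": -0.002, "dy": 0, "dz": 0, "yaw": 0.002}, {"jaw": 1, "dx": -0.002, "dy": 0, "dz": 0, "yaw": 0}, {"jaw": 1, "dx": -0.002, "dy": 0, "dz": 0, "yaw": 0}, {"jaw": 1, "dx": -0.002, "dy": 0, "dz": 0, "yaw": 0}])

```text
clock: 8.1
tool_pos: [0.4872, 0.2165, 0.0638]
eef_rot: [0.777, 0.628, 0.035, -0.012]
contact_force: [1.7, 6.6, 2.2]
opening: 0.007
```

```bash
python3 -c "
from h import *
go((130,0,62))"
```

```text
clk 8.10 tcp mould mm [114.8  -2.1  63.8] d mm [15.1 -2.   2.8] yaw 0.0104 F [1.7 6.6 2.2] tilt [0.0387 0.0621] open 0.007
```

play_rows(targets=[{"jaw": 1, "dx": -0.003, "dy": 0, "dz": 0, "yaw": 0}, {"jaw": 1, "dx": -0.004, "dy": 0, "dz": 0, "yaw": 0}, {"jaw": 1, "dx": -0.004, "dy": 0, "dz": 0, "yaw": 0}, {"jaw": 1, "dx": -0.004, "dy": 0, "dz": 0, "yaw": 0}, {"jaw": 1, "dx": -0.004, "dy": 0, "dz": 0, "yaw": 0}])

```text
clock: 8.6
tool_pos: [0.4871, 0.2163, 0.0642]
eef_rot: [0.772, 0.633, 0.047, -0.018]
contact_force: [1.4, 10.7, 2.1]
opening: 0.002
```

```bash
python3 -c "
from h import *
go((130,0,62))"
```

```text
clk 8.60 tcp mould mm [114.6  -2.   64.2] d mm [15.1 -1.7  3.7] yaw 0.0261 F [ 1.4 10.7  2.1] tilt [0.0503 0.087 ] open 0.002
```

play_rows(targets=[{"jaw": 1, "dx": -0.005, "dy": 0, "dz": 0, "yaw": 0.01}, {"jaw": 1, "dx": -0.0055, "dy": 0, "dz": 0, "yaw": 0.01}, {"jaw": 1, "dx": -0.006, "dy": 0, "dz": 0, "yaw": 0}, {"jaw": 1, "dx": -0.006, "dy": 0, "dz": 0, "yaw": 0}, {"jaw": 1, "dx": -0.006, "dy": 0, "dz": 0, "yaw": 0}])

```text
clock: 9.1
tool_pos: [0.4873, 0.2163, 0.0649]
eef_rot: [0.77, 0.634, 0.066, -0.027]
contact_force: [1.3, 13.1, 3.0]
opening: 0.007
```

```bash
python3 -c "
from h import *
go((130,0,62))"
```

```text
clk 9.10 tcp mould mm [114.7  -2.2  64.9] d mm [14.8 -1.9  4.8] yaw 0.0306 F [ 1.3 13.1  3. ] tilt [0.0675 0.1246] open 0.007
```

play_rows(targets=[{"jaw": 1, "dx": -0.007, "dy": 0, "dz": 0, "yaw": 0.01}, {"jaw": 1, "dx": -0.008, "dy": 0, "dz": 0, "yaw": 0.01}, {"jaw": 1, "dx": -0.0085, "dy": 0, "dz": 0, "yaw": 0.01}, {"jaw": 1, "dx": -0.0085, "dy": 0, "dz": 0, "yaw": 0}, {"jaw": 1, "dx": -0.0085, "dy": 0, "dz": 0, "yaw": 0}])

```text
clock: 9.6
tool_pos: [0.4872, 0.2163, 0.0657]
eef_rot: [0.767, 0.634, 0.091, -0.04]
contact_force: [8.3, 18.8, 4.3]
opening: 0.004
```

```bash
python3 -c "
from h import *
go((130,0,62))
s=snap('side');save(s,'s4.png',(170,215,330,355),4.8)"
```

```text
clk 9.60 tcp mould mm [114.6  -2.1  65.7] d mm [14.4 -1.8  6.5] yaw 0.0386 F [ 8.3 18.8  4.3] tilt [0.0893 0.1776] open 0.004
```

View pics/s4.png

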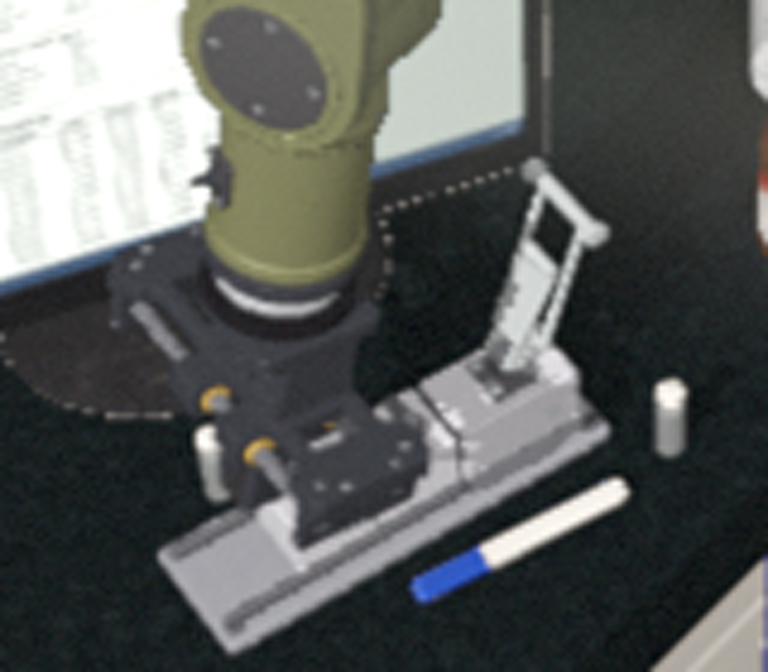

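play_rows(targets=[{"jaw": 1, "dx": 0.003, "dy": 0, "dz": 0, "yaw": 0.01}, {"jaw": 1, "dx": 0.006, "dy": 0, "dz": 0, "yaw": 0.01}, {"jaw": 1, "dx": 0.008, "dy": 0, "dz": 0, "yaw": 0.01}, {"jaw": 1, "dx": 0.005, "dy": 0, "dz": -0.01, "yaw": 0}, {"jaw": 1, "dx": 0, "dy": 0, "dz": -0.02, "yaw": 0}])

```text
clock: 10.15
tool_pos: [0.4848, 0.2301, 0.0971]
eef_rot: [0.777, 0.622, 0.084, -0.043]
contact_force: [-0.2, 0.5, 0.9]
opening: 0.004
```

```bash
python3 -c "
from h import *
go((130,0,62))"
```

```text
clk 10.15 tcp mould mm [127.6   3.3  97.1] d mm [-4.1  2.  35.1] yaw 0.005 F [-0.2  0.5  0.9] tilt [0.0776 0.1716] open 0.004
```

play_rows(targets=[{"jaw": 0, "dx": 0, "dy": 0, "dz": -0.03, "yaw": 0}, {"jaw": 0, "dx": 0, "dy": 0, "dz": -0.04, "yaw": 0}, {"jaw": 0, "dx": 0, "dy": 0, "dz": -0.04, "yaw": 0}, {"jaw": 0, "dx": 0, "dy": 0, "dz": -0.04, "yaw": 0}, {"jaw": 0, "dx": 0, "dy": 0, "dz": -0.02, "yaw": 0}])

```text
clock: 10.65
tool_pos: [0.4676, 0.195, 0.2705]
eef_rot: [0.779, 0.62, 0.078, -0.042]
contact_force: [0.6, 0.5, -0.0]
opening: 0.442
```

```bash
python3 -c "
from h import *
go((-84,0,200))
s=snap('side');save(s,'s5.png',(170,215,330,355),4.8)
s=snap('top');save(s,'t5.png',(150,190,290,290),5.5)
np.savez('/tmp/t5.npz',**{k:s[k] for k in ['frame','z_map','mtx','T']})"
```

```text
clk 10.65 tcp mould mm [ 89.5  12.4 270.5] d mm [-183.1   11.3   39.6] yaw -0.0012 F [ 0.6  0.5 -0. ] tilt [0.0699 0.1627] open 0.442
```

View pics/s5.png

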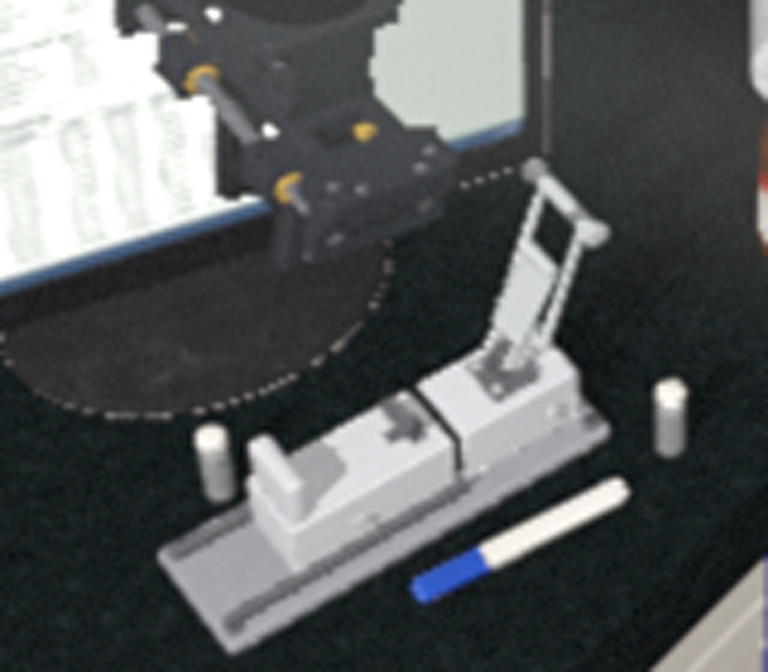

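View pics/t5.png

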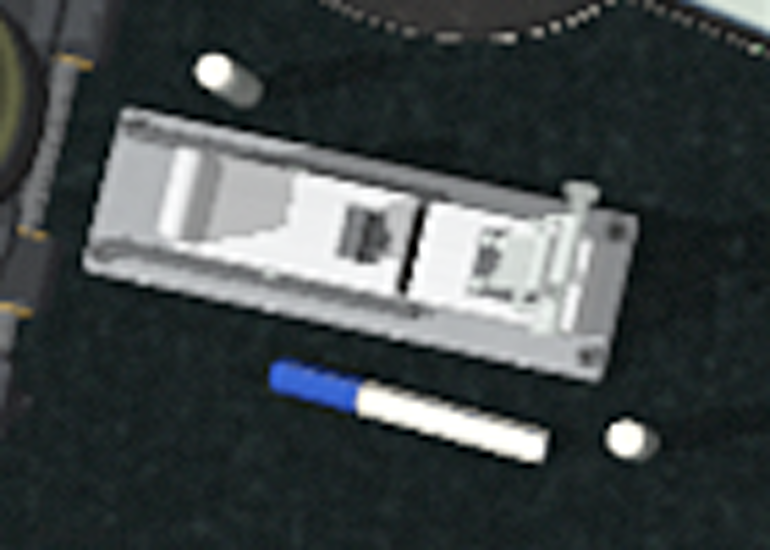

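play_rows(targets=[{"jaw": 0, "dx": -0.03, "dy": 0.002, "dz": 0, "yaw": 0}, {"jaw": 0, "dx": -0.04, "dy": 0.003, "dz": 0, "yaw": 0}, {"jaw": 0, "dx": -0.045, "dy": 0.003, "dz": 0, "yaw": 0}, {"jaw": 0, "dx": -0.04, "dy": 0.003, "dz": 0, "yaw": 0}, {"jaw": 0, "dx": -0.02, "dy": 0.0, "dz": 0, "yaw": 0}])

```text
clock: 11.25
tool_pos: [0.4373, 0.0222, 0.2371]
eef_rot: [0.777, 0.623, 0.077, -0.043]
contact_force: [0.2, -0.6, -0.5]
opening: 0.982
```

```bash
python3 -c "
from h import *
go((-84,0,200))
s=snap('wrist');save(s,'w6.png')
s=snap('side');save(s,'s6.png',(220,195,380,335),4.8)"
```

```text
clk 11.25 tcp mould mm [-85.7   3.9 237.1] d mm [-4.8  2.9 36.9] yaw 0.0054 F [ 0.2 -0.6 -0.5] tilt [0.0662 0.1641] open 0.982
```

View pics/s6.png

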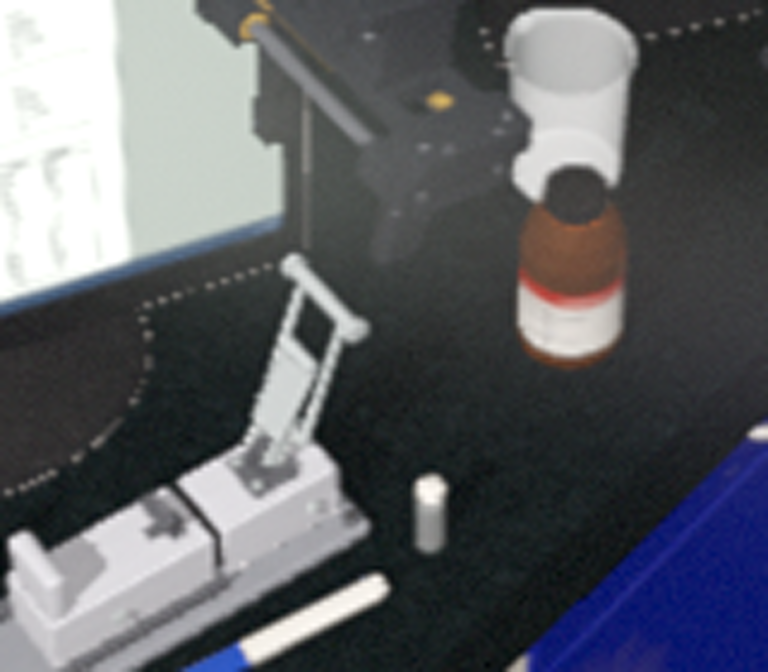

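View pics/w6.png

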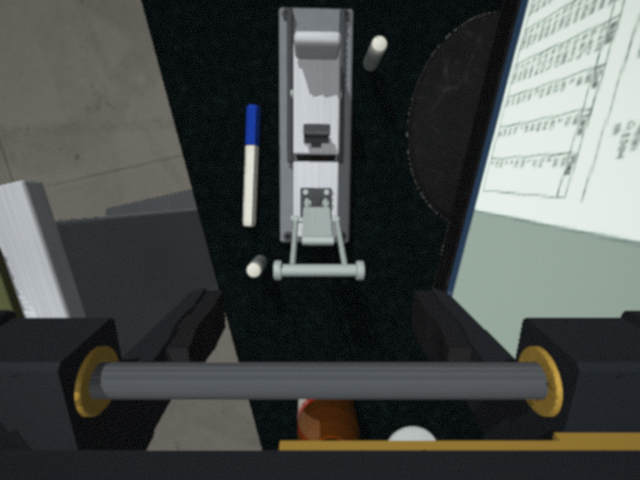

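```bash
python3 - <<'E'
from h import *
s=snap('wrist');save(s,'w6c.png',(260,0,400,110),5.5);save(s,'w6d.png',(250,90,390,290),4)
np.savez('/tmp/w6.npz',**{k:s[k] for k in ['frame','z_map','mtx','T']})
for n,u,v in [('capL',279,270),('capR',360,270),('bar',319,270),('keeper',317,133),('tab',317,38)]:
    p=px(s,u,v); print(n,(w2m(p)*1000).round(1))
E
```

```text
capL [-81.1  28.1 167. ]
capR [-81.4 -24.8 167.1]
bar [-81.8   2.  164.3]
keeper [23.7  0.8 66.3]
tab [97.6  1.  81.4]
```

View pics/w6d.png

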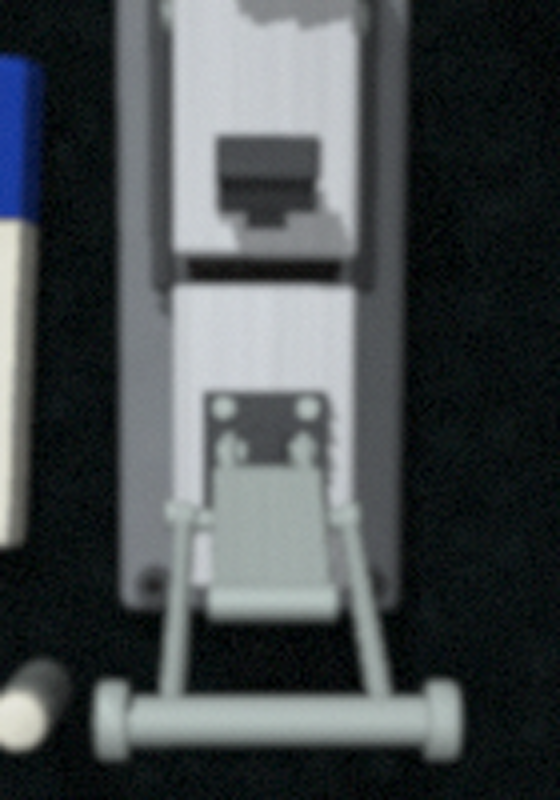

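```bash
python3 - <<'E'
from h import *
z=np.load('/tmp/w6.npz'); s={k:z[k] for k in z}
o=lambda u,v,h:(w2m(onplane(s,u,v,h))*1000).round(1)
print('nose end',o(317,123.8,.067),'post back top',o(317,134.5,.067),'slide face',o(317,152.5,.05),'fixed face',o(317,161,.05))
print('bar',o(319,270,.164), 'capends',o(273,270,.16),o(365.5,270,.16))
print('lever tip far', [ (w2m(px(s,u,v))*1000).round(1) for u,v in [(318,239),(318,225),(318,212)]])
E
```

```text
nose end [31.6  0.8 67. ] post back top [22.3  0.8 67. ] slide face [ 8.7  0.4 50. ] fixed face [ 0.7  0.4 50. ]
bar [-81.9   2.  164. ] capends [-82.5  32.8 160. ] [-82.9 -29.6 160. ]
lever tip far [array([-65.2,   1.6, 128.2]), array([-56. ,   1.1, 109.5]), array([-46.2,   0.7,  92.8])]
```

```bash
python3 -c "
from h import *
go((-80.5,1.5,146))"
```

```text
clk 11.40 tcp mould mm [-83.3   3.6 237.6] d mm [-13.4  -0.6  90.7] yaw 0.0064 F [ 0.   0.6 -0.2] tilt [0.0669 0.1653] open 0.998
```

play_rows(targets=[{"jaw": 0, "dx": -0.004, "dy": 0, "dz": 0.015, "yaw": 0.003}, {"jaw": 0, "dx": -0.004, "dy": 0, "dz": 0.02, "yaw": 0.003}, {"jaw": 0, "dx": -0.003, "dy": 0, "dz": 0.02, "yaw": 0}, {"jaw": 0, "dx": -0.002, "dy": 0, "dz": 0.018, "yaw": 0}, {"jaw": 0, "dx": 0, "dy": 0, "dz": 0.008, "yaw": 0}])

```text
clock: 11.9
tool_pos: [0.4428, 0.0328, 0.1537]
eef_rot: [0.776, 0.624, 0.08, -0.044]
contact_force: [-0.0, -0.6, -0.1]
opening: 1.002
```

```bash
python3 -c "
from h import *
go((-80.5,1.5,146))
s=snap('wrist');save(s,'w7.png',(150,150,490,400),2.3)
for u,v in [(319,300),(319,305),(319,310),(319,315)]: print(v,(w2m(px(s,u,v))*1000).round(1))"
```

```text
clk 11.90 tcp mould mm [-74.1   0.9 153.7] d mm [-7.6 -0.9  6.4] yaw 0.0094 F [-0.  -0.6 -0.1] tilt [0.0689 0.1687] open 1.002
300 [-113.5   -4.5   -0.7]
305 [-118.1   -4.5   -0.5]
310 [-122.8   -4.6   -0.6]
315 [-1.273e+02 -4.600e+00 -1.000e-01]
```

View pics/w7.png

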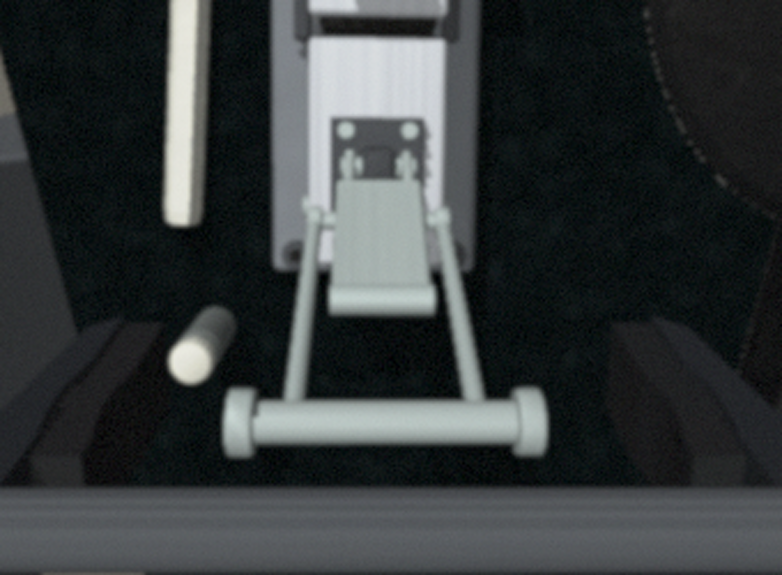

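play_rows(targets=[{"jaw": 0, "dx": -0.004, "dy": 0, "dz": 0.003, "yaw": 0.003}, {"jaw": 0, "dx": -0.003, "dy": 0, "dz": 0.003, "yaw": 0.003}, {"jaw": 0.1, "dx": -0.001, "dy": 0, "dz": 0.001, "yaw": 0}, {"jaw": 0.2, "dx": 0, "dy": 0, "dz": 0, "yaw": 0}, {"jaw": 0.2, "dx": 0, "dy": 0, "dz": 0, "yaw": 0}], squeeze=8)

```text
clock: 12.45
tool_pos: [0.4425, 0.0277, 0.146]
eef_rot: [0.777, 0.623, 0.081, -0.044]
contact_force: [0.4, 0.1, -0.2]
opening: 0.804
```

```bash
python3 -c "
from h import *
go((-80.5,1.5,146))
s=snap('wrist');save(s,'w8.png',(150,150,490,400),2.3)
s=snap('side');save(s,'s8.png',(240,205,340,295),7)"
```

```text
clk 12.45 tcp mould mm [-79.2   0.  146. ] d mm [-1.3 -1.5 -0.3] yaw 0.0062 F [ 0.4  0.1 -0.2] tilt [0.0704 0.1695] open 0.804
```

View pics/w8.png

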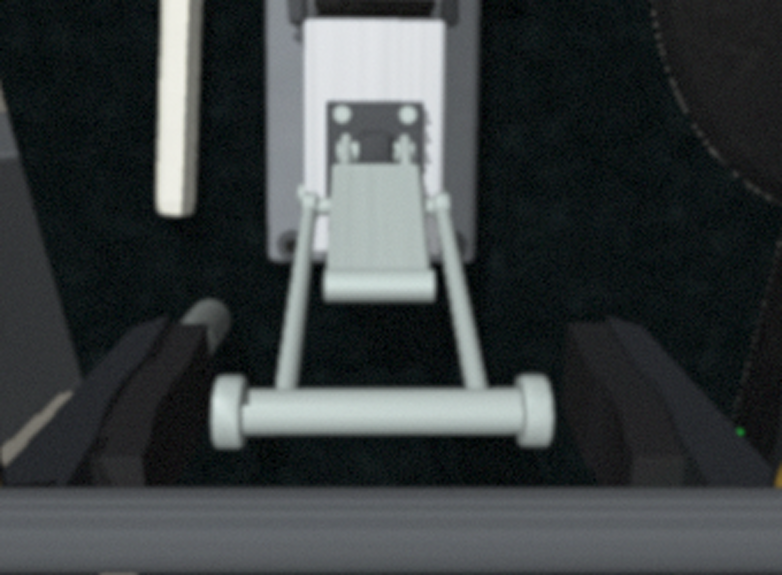

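View pics/s8.png

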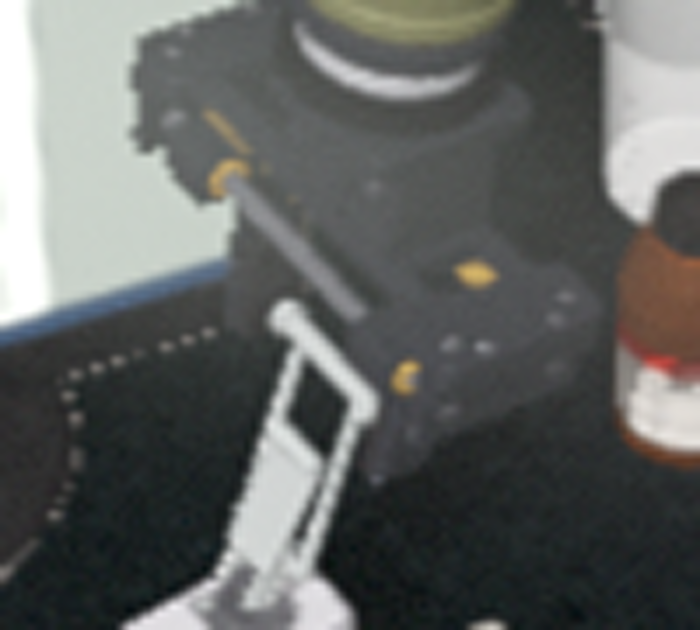

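```bash
python3 -c "
from h import *
s=snap('wrist')
M=np.linalg.inv(np.array(s['T_tool_cam']));K=np.array(s['mtx'])
for p in [(0,0,0),(0,0,-.014),(0,0,-.019),(.009,.033,-.014),(.009,-.033,-.014),(0,0,-.03)]:
    c=M@[*p,1]; u=K[0,0]*c[0]/-c[2]+K[0,2]; v=K[1,1]*-c[1]/-c[2]+K[1,2]; print(p,u.round(1),v.round(1),'crop',((u-150)*2.3).round(),((v-150)*2.3).round())
for v in [325,328,330,333]:
  z=s['z_map'][v,319]; q=(np.array(s['T_tool_cam'])@[(319-K[0,2])/K[0,0]*z,-(v-K[1,2])/K[1,1]*z,-z,1]); print(v,q[:3].round(4))
"
```

```text
(0, 0, 0) 319.1 310.2 crop 389.0 368.0
(0, 0, -0.014) 319.1 326.0 crop 389.0 405.0
(0, 0, -0.019) 319.2 332.4 crop 389.0 420.0
(0.009, 0.033, -0.014) 399.0 306.8 crop 573.0 361.0
(0.009, -0.033, -0.014) 239.3 306.6 crop 205.0 360.0
(0, 0, -0.03) 319.2 348.1 crop 389.0 456.0
325 [ 0.0027 -0.0001 -0.0177]
328 [ 0.0014 -0.0001 -0.018 ]
330 [ 0.0013 -0.0001 -0.0194]
333 [-0.0003 -0.0001 -0.019 ]
```

play_rows(targets=[{"jaw": 0.4, "dx": 0, "dy": 0, "dz": 0, "yaw": 0}, {"jaw": 0.4, "dx": 0, "dy": 0, "dz": 0, "yaw": 0}, {"jaw": 0.4, "dx": 0, "dy": 0, "dz": 0, "yaw": 0}, {"jaw": 0.4, "dx": 0, "dy": 0, "dz": 0, "yaw": 0}, {"jaw": 0.4, "dx": 0, "dy": 0, "dz": 0, "yaw": 0}], squeeze=10)

```text
clock: 13.1
tool_pos: [0.4419, 0.0278, 0.1461]
eef_rot: [0.777, 0.623, 0.081, -0.045]
contact_force: [-1.2, 0.5, -0.1]
opening: 0.675
```

```bash
cat >> h.py <<'E'
def bar():
    st=r.get_state(); Rm=R.from_quat(st['eef_rot']).as_matrix()
    p=w2m(np.array(st['tool_pos'])+Rm@[0,0,-.0145])*1000; v=p[[0,2]]-[-42,68]; print('bar',p.round(1),'rad from lever pin',np.hypot(*v).round(1))
def gob(p):
    "shift so that bar centre (mm) goes to p"
    st=r.get_state(); Rm=R.from_quat(st['eef_rot']).as_matrix()
    d=Rm.T@(m2w(np.array(p)/1000)-(np.array(st['tool_pos'])+Rm@[0,0,-.0145])); return (d*1000).round(1)
E
python3 -c "
from h import *
go((-80.5,1.5,146)); bar(); 
for p in [(-54,0,168),(-38,0,171),(-16,0,169),(4,0,160),(21,0,147),(35,0,130),(43,0,109),(46,0,88),(43,0,66),(39,0,54)]: print(p,gob(p))"
```

```text
clk 13.10 tcp mould mm [-79.2   0.7 146.1] d mm [-1.3 -0.8 -0.1] yaw 0.006 F [-1.2  0.5 -0.1] tilt [0.0696 0.1695] open 0.675
bar [-81.9   1.1 160.4] rad from lever pin 100.6
(-54, 0, 168) [28.8  1.4 -2.4]
(-38, 0, 171) [45.   1.5 -2.5]
(-16, 0, 169) [66.3  1.4  3.4]
(4, 0, 160) [84.4  1.1 15.9]
(21, 0, 147) [98.7  0.7 31.8]
(35, 0, 130) [109.4   0.2  51. ]
(43, 0, 109) [113.5  -0.4  73.1]
(46, 0, 88) [112.7  -1.1  94.3]
(43, 0, 66) [105.8  -1.8 115.4]
(39, 0, 54) [ 99.7  -2.2 126.4]
```

play_rows(targets=[{"jaw": 0.4, "dx": 0.005, "dy": 0, "dz": -0.001, "yaw": 0}, {"jaw": 0.4, "dx": 0.007, "dy": 0, "dz": -0.001, "yaw": 0}, {"jaw": 0.4, "dx": 0.008, "dy": 0, "dz": -0.001, "yaw": 0}, {"jaw": 0.4, "dx": 0.008, "dy": 0, "dz": 0.0, "yaw": 0}, {"jaw": 0.4, "dx": 0.007, "dy": 0, "dz": 0.0, "yaw": 0}])

```text
clock: 13.6
tool_pos: [0.4495, 0.0626, 0.1552]
eef_rot: [0.777, 0.623, 0.08, -0.045]
contact_force: [1.3, -1.1, -5.9]
opening: 0.678
```

```bash
python3 -c "
from h import *
go((-80.5,1.5,146)); bar(); 
for p in [(-54,0,168),(-38,0,171),(-16,0,169),(4,0,160),(21,0,147),(35,0,130),(43,0,109),(46,0,88),(43,0,66),(39,0,54)]: print(p,gob(p))"
```

```text
clk 13.60 tcp mould mm [-43.6   0.9 155.2] d mm [-38.   -0.8   2.4] yaw 0.0044 F [ 1.3 -1.1 -5.9] tilt [0.0685 0.1688] open 0.678
bar [-46.2   1.3 169.5] rad from lever pin 101.5
(-54, 0, 168) [-8.   1.3  0.1]
(-38, 0, 171) [ 8.3  1.4 -0. ]
(-16, 0, 169) [29.6  1.3  5.9]
(4, 0, 160) [47.7  1.  18.4]
(21, 0, 147) [62.   0.6 34.2]
(35, 0, 130) [72.8  0.1 53.4]
(43, 0, 109) [76.9 -0.6 75.5]
(46, 0, 88) [76.  -1.2 96.7]
(43, 0, 66) [ 69.1  -1.9 117.8]
(39, 0, 54) [ 63.   -2.2 128.9]
```

play_rows(targets=[{"jaw": 0.4, "dx": 0.007, "dy": 0, "dz": 0.001, "yaw": 0}, {"jaw": 0.4, "dx": 0.008, "dy": 0, "dz": 0.002, "yaw": 0}, {"jaw": 0.4, "dx": 0.008, "dy": 0, "dz": 0.003, "yaw": 0}, {"jaw": 0.4, "dx": 0.008, "dy": 0, "dz": 0.004, "yaw": 0}, {"jaw": 0.4, "dx": 0.008, "dy": 0, "dz": 0.004, "yaw": 0}])

```text
clock: 14.1
tool_pos: [0.4594, 0.1053, 0.1483]
eef_rot: [0.777, 0.622, 0.08, -0.044]
contact_force: [1.0, -2.8, -3.9]
opening: 0.679
```

```bash
python3 -c "
from h import *
go((-80.5,1.5,146)); bar(); 
for p in [(4,0,160),(21,0,147),(35,0,130),(43,0,109),(46,0,88),(43,0,66),(39,0,54)]: print(p,gob(p))
s=snap('side');save(s,'s9.png',(220,205,340,295),6)"
```

```text
clk 14.10 tcp mould mm [  0.2   0.6 148.3] d mm [-79.8  -0.9 -12.2] yaw 0.0042 F [ 1.  -2.8 -3.9] tilt [0.069  0.1675] open 0.679
bar [ -2.4   1.  162.5] rad from lever pin 102.5
(4, 0, 160) [5.8 0.9 3.7]
(21, 0, 147) [20.2  0.5 19.5]
(35, 0, 130) [31.  -0.  38.7]
(43, 0, 109) [35.1 -0.7 60.8]
(46, 0, 88) [34.3 -1.3 82. ]
(43, 0, 66) [ 27.4  -2.  103.1]
(39, 0, 54) [ 21.3  -2.4 114.2]
```

View pics/s9.png

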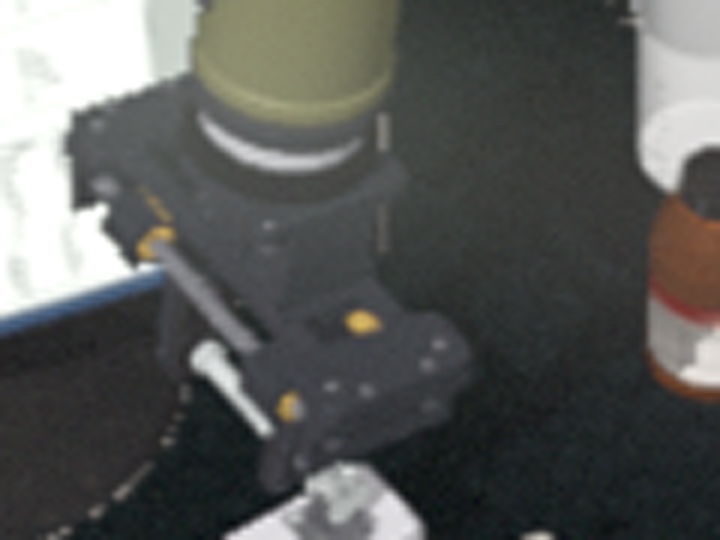

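play_rows(targets=[{"jaw": 0.4, "dx": 0.003, "dy": 0, "dz": 0.004, "yaw": 0}, {"jaw": 0.4, "dx": 0.003, "dy": 0, "dz": 0.005, "yaw": 0}, {"jaw": 0.4, "dx": 0.004, "dy": 0, "dz": 0.006, "yaw": 0}, {"jaw": 0.4, "dx": 0.004, "dy": 0, "dz": 0.007, "yaw": 0}, {"jaw": 0.4, "dx": 0.004, "dy": 0, "dz": 0.008, "yaw": 0}])

```text
clock: 14.65
tool_pos: [0.4663, 0.1338, 0.1212]
eef_rot: [0.776, 0.624, 0.082, -0.045]
contact_force: [0.0, -0.3, -0.7]
opening: 0.683
```

```bash
python3 -c "
from h import *
go((-80.5,1.5,146)); bar(); 
for p in [(4,0,160),(21,0,147),(35,0,130),(43,0,109),(46,0,88),(43,0,66),(39,0,54)]: print(p,gob(p))"
```

```text
clk 14.65 tcp mould mm [2.960e+01 1.000e-01 1.212e+02] d mm [-103.7   -1.   -44.6] yaw 0.0094 F [ 0.  -0.3 -0.7] tilt [0.0703 0.1722] open 0.683
bar [ 26.9   0.6 135.4] rad from lever pin 96.4
(4, 0, 160) [-18.1   1.3 -28.3]
(21, 0, 147) [ -3.7   0.9 -12.4]
(35, 0, 130) [6.9 0.4 6.8]
(43, 0, 109) [10.9 -0.2 28.9]
(46, 0, 88) [10.  -0.9 50.1]
(43, 0, 66) [ 3.1 -1.6 71.2]
(39, 0, 54) [-3.1 -2.  82.3]
```

play_rows(targets=[{"jaw": 0.4, "dx": 0.002, "dy": 0, "dz": 0.006, "yaw": 0.002}, {"jaw": 0.4, "dx": 0.002, "dy": 0, "dz": 0.007, "yaw": 0.002}, {"jaw": 0.4, "dx": 0.002, "dy": 0, "dz": 0.007, "yaw": 0.002}, {"jaw": 0.4, "dx": 0.001, "dy": 0, "dz": 0.007, "yaw": 0.002}, {"jaw": 0.4, "dx": 0.001, "dy": 0, "dz": 0.006, "yaw": 0}])

```text
clock: 15.15
tool_pos: [0.4694, 0.1471, 0.0861]
eef_rot: [0.779, 0.621, 0.08, -0.046]
contact_force: [-0.5, -2.6, 0.2]
opening: 0.687
```

```bash
python3 -c "
from h import *
go((-80.5,1.5,146)); bar(); 
for p in [(43,0,109),(46,0,88),(43,0,66),(39,0,54)]: print(p,gob(p))
s=snap('side');save(s,'s10.png',(200,205,340,305),5.5)"
```

```text
clk 15.15 tcp mould mm [43.2  0.  86.1] d mm [-110.9    0.9  -81.2] yaw -0.0007 F [-0.5 -2.6  0.2] tilt [0.0672 0.17  ] open 0.687
bar [ 40.6   0.4 100.4] rad from lever pin 88.7
(43, 0, 109) [ 3.9  0.6 -8. ]
(46, 0, 88) [ 3.1  0.1 13.2]
(43, 0, 66) [-3.8 -0.5 34.3]
(39, 0, 54) [-9.9 -0.8 45.3]
```

View pics/s10.png

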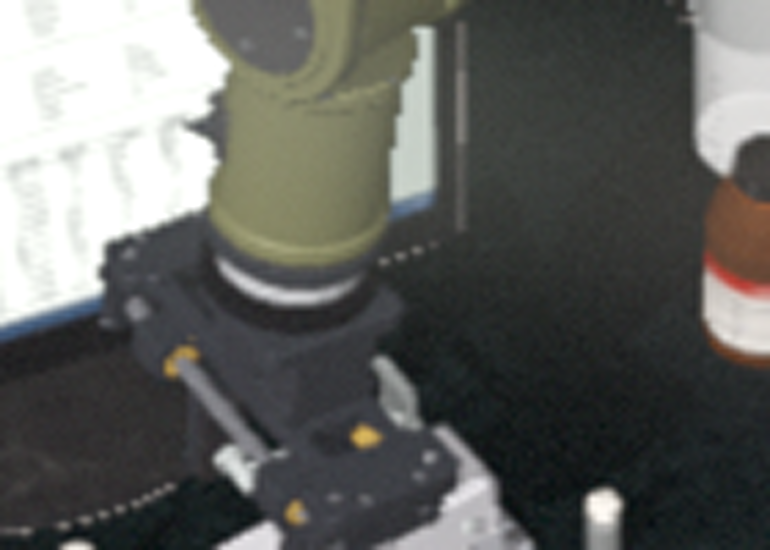

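play_rows(targets=[{"jaw": 0.4, "dx": 0.0, "dy": 0, "dz": 0.006, "yaw": 0}, {"jaw": 0.4, "dx": 0, "dy": 0, "dz": 0.006, "yaw": 0}, {"jaw": 0.4, "dx": -0.001, "dy": 0, "dz": 0.006, "yaw": 0}, {"jaw": 0.4, "dx": -0.001, "dy": 0, "dz": 0.006, "yaw": 0}, {"jaw": 0.4, "dx": -0.001, "dy": 0, "dz": 0.004, "yaw": 0}])

```text
clock: 15.7
tool_pos: [0.4696, 0.1483, 0.0598]
eef_rot: [0.779, 0.621, 0.072, -0.05]
contact_force: [-1.4, -1.4, 0.3]
opening: 0.679
```

```bash
python3 -c "
from h import *
go((-80.5,1.5,146)); bar(); 
for p in [(46,0,88),(43,0,66),(40,0,54)]: print(p,gob(p))
s=snap('wrist');save(s,'w11.png',(150,150,490,400),2.3)
s=snap('top');save(s,'t11.png',(150,190,290,290),5.5)"
```

```text
clk 15.70 tcp mould mm [44.4  0.2 59.8] d mm [-108.     0.2 -106.6] yaw -0.0015 F [-1.4 -1.4  0.3] tilt [0.0507 0.167 ] open 0.679
bar [41.9  0.3 74.1] rad from lever pin 84.1
(46, 0, 88) [  6.5   0.5 -13. ]
(43, 0, 66) [-0.3  0.2  8.1]
(40, 0, 54) [-5.3  0.1 19.4]
```

View pics/w11.png

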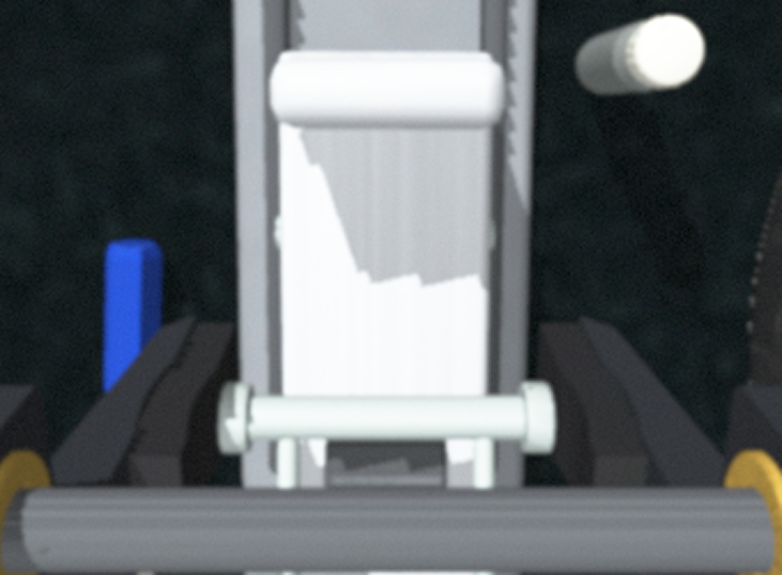

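View pics/t11.png

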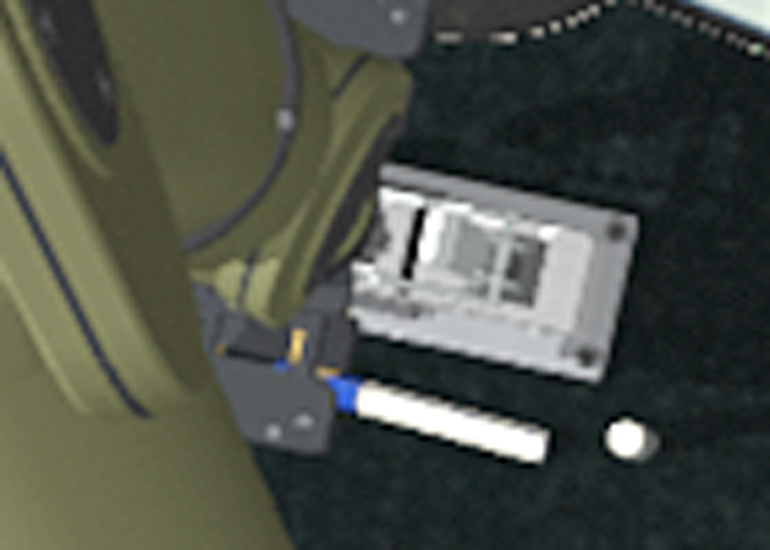

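play_rows(targets=[{"jaw": 0.4, "dx": 0.0, "dy": 0, "dz": 0.003, "yaw": 0}, {"jaw": 0.4, "dx": -0.001, "dy": 0, "dz": 0.004, "yaw": 0}, {"jaw": 0.4, "dx": -0.001, "dy": 0, "dz": 0.004, "yaw": 0}, {"jaw": 0.4, "dx": -0.001, "dy": 0, "dz": 0.004, "yaw": 0}, {"jaw": 0.4, "dx": -0.001, "dy": 0, "dz": 0.002, "yaw": 0}])

```text
clock: 16.3
tool_pos: [0.4694, 0.1473, 0.0448]
eef_rot: [0.779, 0.621, 0.066, -0.053]
contact_force: [-4.4, -0.9, 0.8]
opening: 0.681
```

```bash
python3 -c "
from h import *
go((-80.5,1.5,146)); bar(); 
for p in [(43,0,66),(40,0,54)]: print(p,gob(p))
s=snap('wrist');save(s,'w12.png',(150,150,490,400),2.3)"
```

```text
clk 16.30 tcp mould mm [43.4  0.1 44.8] d mm [-105.    -1.1 -120.7] yaw -0.0033 F [-4.4 -0.9  0.8] tilt [0.037  0.1649] open 0.681
bar [40.9  0.1 59.1] rad from lever pin 83.4
(43, 0, 66) [ 3.2  0.1 -6.5]
(40, 0, 54) [-1.8  0.1  4.8]
```

View pics/w12.png

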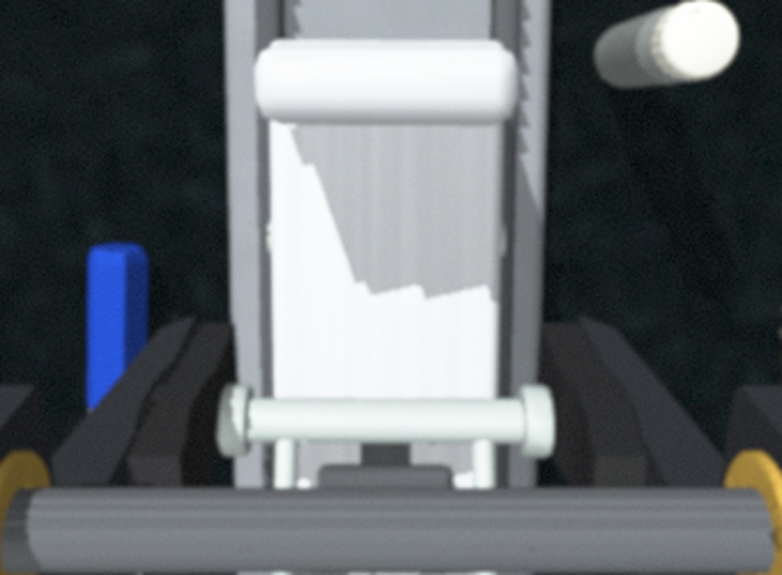

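play_rows(targets=[{"jaw": 0.4, "dx": 0.0, "dy": -0.001, "dz": 0.002, "yaw": 0}, {"jaw": 0.4, "dx": -0.001, "dy": -0.001, "dz": 0.002, "yaw": 0}, {"jaw": 0.4, "dx": -0.001, "dy": 0, "dz": 0.002, "yaw": 0}, {"jaw": 0.4, "dx": 0, "dy": 0, "dz": 0.001, "yaw": 0}, {"jaw": 0.4, "dx": 0, "dy": 0, "dz": 0, "yaw": 0}])

```text
clock: 16.85
tool_pos: [0.4695, 0.1477, 0.0408]
eef_rot: [0.779, 0.621, 0.064, -0.055]
contact_force: [-4.2, -1.0, -0.7]
opening: 0.68
```

```bash
python3 -c "
from h import *
go((-80.5,1.5,146)); bar(); 
for p in [(40,0,54)]: print(p,gob(p))"
```

```text
clk 16.85 tcp mould mm [43.8  0.1 40.8] d mm [-104.7   -1.7 -124.7] yaw -0.0034 F [-4.2 -1.  -0.7] tilt [0.032 0.166] open 0.68
bar [41.3  0.  55.1] rad from lever pin 84.3
(40, 0, 54) [-1.5  0.   0.8]
```

play_rows(targets=[{"jaw": 0, "dx": 0, "dy": 0, "dz": 0, "yaw": 0}, {"jaw": 0, "dx": 0, "dy": 0, "dz": 0, "yaw": 0}, {"jaw": 0, "dx": 0, "dy": 0, "dz": 0, "yaw": 0}, {"jaw": 0, "dx": 0.002, "dy": 0, "dz": -0.005, "yaw": 0}, {"jaw": 0, "dx": 0.003, "dy": 0, "dz": -0.015, "yaw": 0}])

```text
clock: 17.35
tool_pos: [0.4753, 0.1497, 0.0613]
eef_rot: [0.78, 0.62, 0.068, -0.053]
contact_force: [0.1, -0.6, 1.0]
opening: 1.002
```

play_rows(targets=[{"jaw": 0, "dx": 0.01, "dy": 0, "dz": -0.03, "yaw": 0}, {"jaw": 0.0, "dx": 0.01, "dy": 0, "dz": -0.04, "yaw": 0}, {"jaw": 0.5, "dx": 0.01, "dy": 0, "dz": -0.04, "yaw": 0}, {"jaw": 1, "dx": 0.01, "dy": 0, "dz": -0.03, "yaw": 0}, {"jaw": 1, "dx": 0.0, "dy": 0, "dz": 0, "yaw": 0}])

```text
clock: 17.85
tool_pos: [0.4812, 0.1663, 0.2147]
eef_rot: [0.78, 0.62, 0.07, -0.052]
contact_force: [-0.0, 0.4, -0.3]
opening: 0.75
```

```bash
python3 -c "
from h import *
go((50,0,140))
s=snap('wrist');save(s,'w13.png',(150,150,490,400),2.3);np.savez('/tmp/w13.npz',**{k:s[k] for k in ['frame','z_map','mtx','T']})
s=snap('side');save(s,'s13.png',(200,195,360,345),4.8);np.savez('/tmp/s13.npz',**{k:s[k] for k in ['frame','z_map','mtx','T']})"
```

```text
clk 17.85 tcp mould mm [ 64.5  -7.2 214.7] d mm [-27.4  -7.5  71. ] yaw -0.0053 F [-0.   0.4 -0.3] tilt [0.045  0.1688] open 0.75
```

View pics/w13.png

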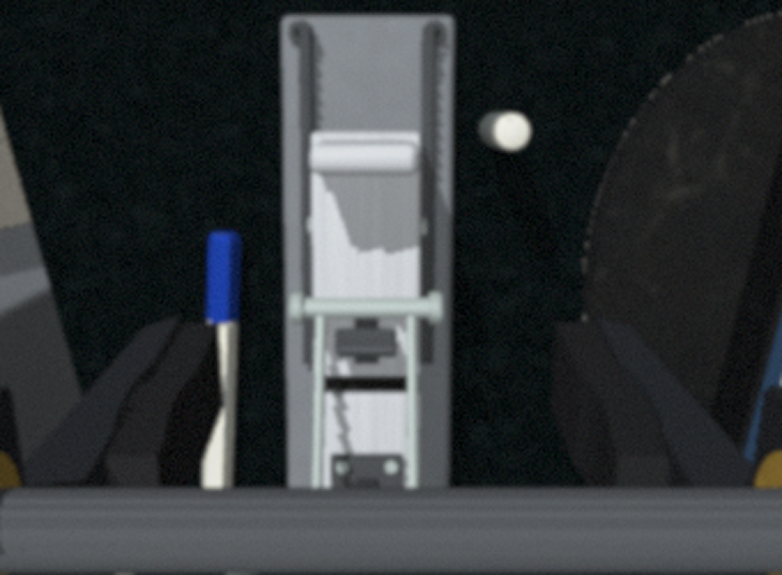

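View pics/s13.png

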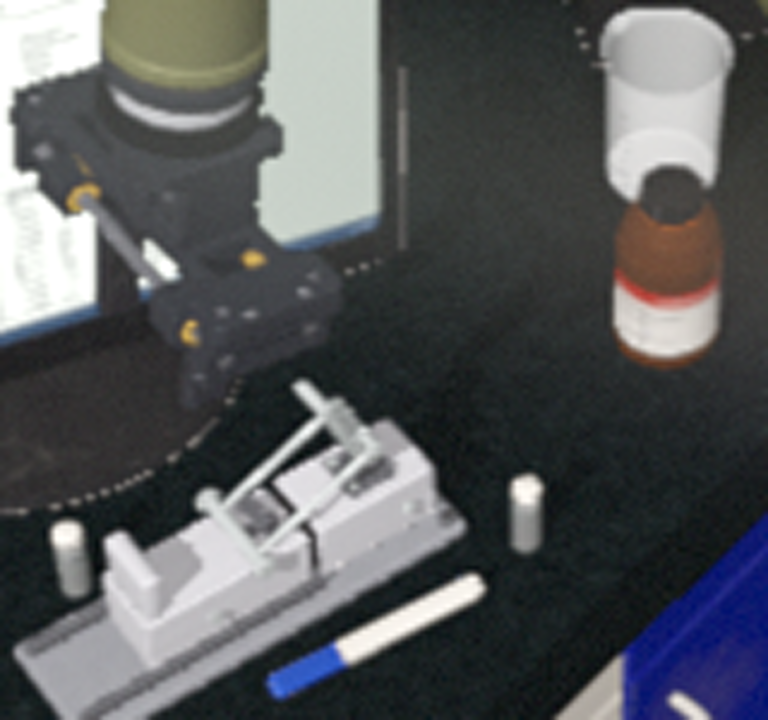

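```bash
python3 - <<'E'
from h import *
go((28,1,108))
z=np.load('/tmp/w13.npz'); s={k:z[k] for k in z}
o=lambda u,v,h:(w2m(onplane(s,u/2.3+150,v/2.3+150,h))*1000).round(1)
print('bar',o(366,307,.058),'nose',o(366,328,.067),'tab outer',o(366,142,.082),'slide face',o(366,377,.05),'fixed',o(366,390,.05))
z=np.load('/tmp/s13.npz'); s={k:z[k] for k in z}
for u,v in [(302,385),(315,395),(330,405)]: print('tip',(w2m(px(s,u/4.8+200,v/4.8+195))*1000).round(1))
E
```

```text
clk 17.95 tcp mould mm [ 63.4  -5.3 211.5] d mm [-52.7  -6.1  95.9] yaw -0.0066 F [ 0.3  0.5 -0.5] tilt [0.0393 0.1674] open 0.663
bar [39.1  0.6 58. ] nose [33.   0.5 67. ] tab outer [104.9  -0.4  82. ] slide face [ 7.9  1.  50. ] fixed [ 2.4  1.1 50. ]
tip [-15.3 -10.2 126.5]
tip [-16.3   0.4 128. ]
tip [-34.7 -16.4  90.2]
```

play_rows(targets=[{"jaw": 1, "dx": -0.008, "dy": -0.001, "dz": 0.015, "yaw": -0.002}, {"jaw": 1, "dx": -0.012, "dy": -0.002, "dz": 0.024, "yaw": -0.002}, {"jaw": 1, "dx": -0.012, "dy": -0.002, "dz": 0.024, "yaw": 0}, {"jaw": 1, "dx": -0.012, "dy": -0.001, "dz": 0.02, "yaw": 0}, {"jaw": 1, "dx": -0.006, "dy": 0, "dz": 0.01, "yaw": 0}])

```text
clock: 18.45
tool_pos: [0.4625, 0.1338, 0.104]
eef_rot: [0.778, 0.622, 0.065, -0.055]
contact_force: [0.8, -0.7, 0.7]
opening: 0.208
```

```bash
python3 -c "
from h import *
go((4,1,108))"
```

```text
clk 18.45 tcp mould mm [ 28.8   3.9 104. ] d mm [-23.7   2.9  -8.1] yaw -0.001 F [ 0.8 -0.7  0.7] tilt [0.033  0.1664] open 0.208
```

play_rows(targets=[{"jaw": 1, "dx": -0.003, "dy": 0.0006, "dz": 0, "yaw": 0}, {"jaw": 1, "dx": -0.004, "dy": 0.0006, "dz": -0.001, "yaw": 0}, {"jaw": 1, "dx": -0.005, "dy": 0.0006, "dz": -0.002, "yaw": 0}, {"jaw": 1, "dx": -0.005, "dy": 0.0006, "dz": -0.002, "yaw": 0}, {"jaw": 1, "dx": -0.005, "dy": 0, "dz": -0.002, "yaw": 0}])

```text
clock: 18.95
tool_pos: [0.4572, 0.1083, 0.1048]
eef_rot: [0.779, 0.621, 0.062, -0.057]
contact_force: [0.5, 1.2, -0.9]
opening: 0.005
```

play_rows(targets=[{"jaw": 1, "dx": -0.005, "dy": 0, "dz": -0.002, "yaw": 0}, {"jaw": 1, "dx": -0.005, "dy": 0, "dz": -0.002, "yaw": 0}, {"jaw": 1, "dx": -0.005, "dy": 0, "dz": -0.002, "yaw": 0}, {"jaw": 1, "dx": -0.005, "dy": 0, "dz": -0.002, "yaw": 0}, {"jaw": 1, "dx": -0.005, "dy": 0, "dz": -0.002, "yaw": 0}])

```text
clock: 19.45
tool_pos: [0.4514, 0.0823, 0.1123]
eef_rot: [0.778, 0.622, 0.064, -0.057]
contact_force: [0.7, 1.0, -1.0]
opening: 0.003
```

```bash
python3 -c "
from h import *
go((-30,1,116))
s=snap('side');save(s,'s14.png',(200,195,360,345),4.8)"
```

```text
clk 19.45 tcp mould mm [-24.    3.4 112.3] d mm [-5.3  2.4 -4.6] yaw -0.001 F [ 0.7  1.  -1. ] tilt [0.0276 0.1683] open 0.003
```

View pics/s14.png

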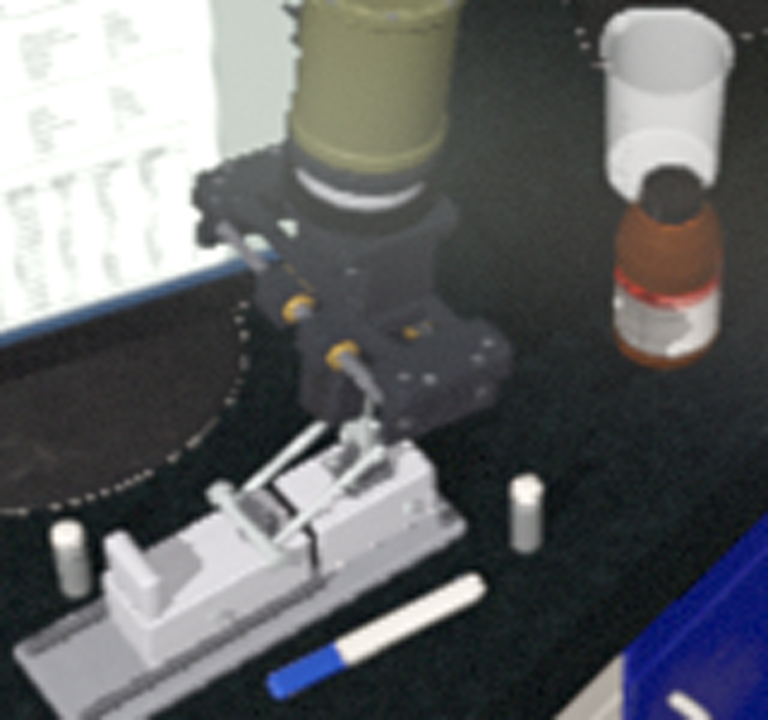

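play_rows(targets=[{"jaw": 1, "dx": -0.003, "dy": 0.001, "dz": -0.0035, "yaw": 0}, {"jaw": 1, "dx": -0.003, "dy": 0.001, "dz": -0.0035, "yaw": 0}, {"jaw": 1, "dx": -0.005, "dy": 0, "dz": -0.001, "yaw": 0}, {"jaw": 1, "dx": -0.005, "dy": 0, "dz": -0.001, "yaw": 0}, {"jaw": 1, "dx": -0.005, "dy": 0, "dz": -0.001, "yaw": 0}])

```text
clock: 20.0
tool_pos: [0.4482, 0.0607, 0.1192]
eef_rot: [0.777, 0.623, 0.064, -0.059]
contact_force: [1.9, 4.4, -2.9]
opening: 0.006
```

```bash
python3 -c "
from h import *
go((-56,1,116))"
```

```text
clk 20.00 tcp mould mm [-45.8   1.7 119.2] d mm [-10.6   0.7   1.3] yaw 0.0017 F [ 1.9  4.4 -2.9] tilt [0.0262 0.172 ] open 0.006
```

play_rows(targets=[{"jaw": 1, "dx": -0.005, "dy": 0.0005, "dz": 0.0003, "yaw": 0}, {"jaw": 1, "dx": -0.005, "dy": 0, "dz": 0.001, "yaw": 0}, {"jaw": 1, "dx": -0.005, "dy": 0, "dz": 0.001, "yaw": 0}, {"jaw": 1, "dx": -0.005, "dy": 0, "dz": 0.002, "yaw": 0}, {"jaw": 1, "dx": -0.005, "dy": 0, "dz": 0.002, "yaw": 0}])

```text
clock: 20.5
tool_pos: [0.4437, 0.041, 0.1092]
eef_rot: [0.775, 0.625, 0.067, -0.063]
contact_force: [1.1, 3.4, 1.2]
opening: 0.008
```

```bash
python3 -c "
from h import *
go((-67,1,108))
s=snap('side');save(s,'s15.png',(200,195,360,345),4.8)"
```

```text
clk 20.50 tcp mould mm [-65.9   1.8 109.2] d mm [-1.3  0.8  1. ] yaw 0.0078 F [1.1 3.4 1.2] tilt [0.0254 0.1806] open 0.008
```

View pics/s15.png

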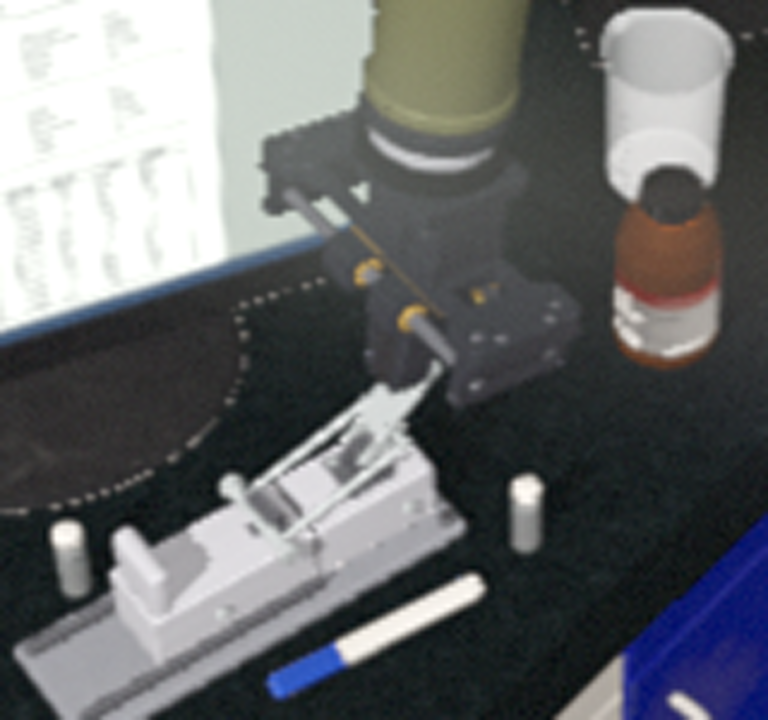

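play_rows(targets=[{"jaw": 1, "dx": -0.005, "dy": 0.0005, "dz": 0.003, "yaw": 0.004}, {"jaw": 1, "dx": -0.005, "dy": 0, "dz": 0.004, "yaw": 0}, {"jaw": 1, "dx": -0.004, "dy": 0, "dz": 0.005, "yaw": 0}, {"jaw": 1, "dx": -0.003, "dy": 0, "dz": 0.005, "yaw": 0}, {"jaw": 1, "dx": -0.003, "dy": 0, "dz": 0.006, "yaw": 0}])

```text
clock: 21.05
tool_pos: [0.4397, 0.0186, 0.0804]
eef_rot: [0.779, 0.621, 0.065, -0.059]
contact_force: [0.6, -0.3, -0.8]
opening: 0.004
```

```bash
python3 -c "
from h import *
go((-82,1,88))"
```

```text
clk 21.05 tcp mould mm [-88.7   0.8  80.4] d mm [ 7.9 -0.3 -6.3] yaw -0.0029 F [ 0.6 -0.3 -0.8] tilt [0.027  0.1722] open 0.004
```

play_rows(targets=[{"jaw": 1, "dx": -0.001, "dy": 0, "dz": 0.003, "yaw": 0}, {"jaw": 1, "dx": 0, "dy": 0, "dz": 0.002, "yaw": 0}, {"jaw": 1, "dx": 0, "dy": 0, "dz": 0.002, "yaw": 0}, {"jaw": 1, "dx": 0, "dy": 0, "dz": 0.002, "yaw": 0}, {"jaw": 1, "dx": 0, "dy": 0, "dz": 0.001, "yaw": 0}])

```text
clock: 21.55
tool_pos: [0.4394, 0.0177, 0.0756]
eef_rot: [0.78, 0.62, 0.068, -0.058]
contact_force: [-1.5, -0.5, 9.9]
opening: 0.002
```

```bash
python3 -c "
from h import *
go((-82,1,150))"
```

```text
clk 21.55 tcp mould mm [-89.6   0.9  75.6] d mm [ 20.7  -0.6 -71.9] yaw -0.0057 F [-1.5 -0.5  9.9] tilt [0.034  0.1743] open 0.002
```

play_rows(targets=[{"jaw": 1, "dx": 0, "dy": 0, "dz": -0.01, "yaw": 0}, {"jaw": 1, "dx": 0, "dy": 0, "dz": -0.03, "yaw": 0}, {"jaw": 1, "dx": 0, "dy": 0, "dz": -0.04, "yaw": 0}, {"jaw": 1, "dx": 0, "dy": 0, "dz": -0.04, "yaw": 0}, {"jaw": 1, "dx": 0, "dy": 0, "dz": -0.02, "yaw": 0}])

```text
clock: 22.05
tool_pos: [0.4328, -0.0074, 0.216]
eef_rot: [0.78, 0.62, 0.066, -0.061]
contact_force: [1.0, -0.5, 0.1]
opening: 0.005
```

```bash
python3 -c "
from h import *
go((-82,1,150))
s=snap('side');save(s,'s16.png',(200,195,360,345),4.8)
s=snap('wrist');save(s,'w16.png',(230,60,400,310),2.4);np.savez('/tmp/w16.npz',**{k:s[k] for k in ['frame','z_map','mtx','T']})"
```

```text
clk 22.05 tcp mould mm [-115.5    1.7  216. ] d mm [21.2  1.4 70.9] yaw -0.0074 F [ 1.  -0.5  0.1] tilt [0.0284 0.1766] open 0.005
```

View pics/s16.png

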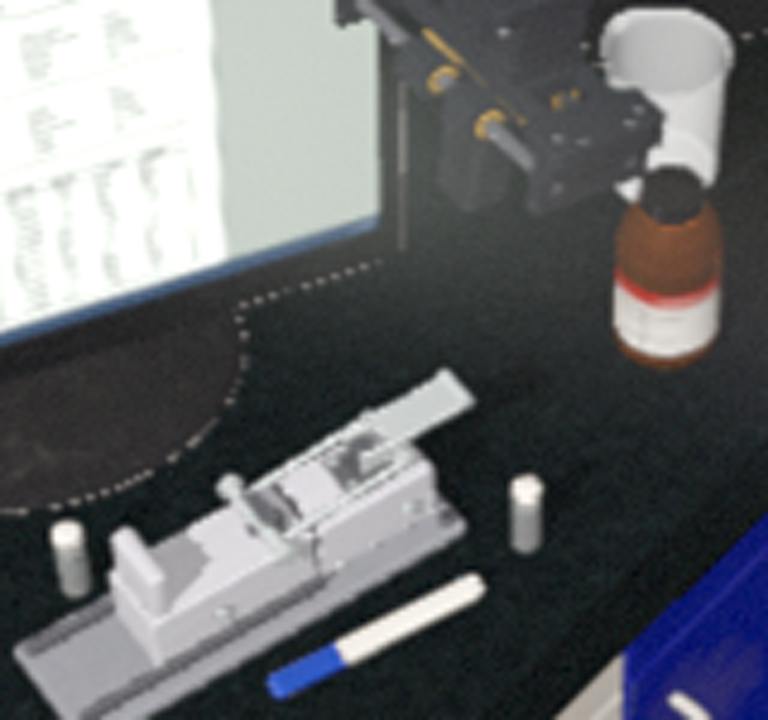

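View pics/w16.png

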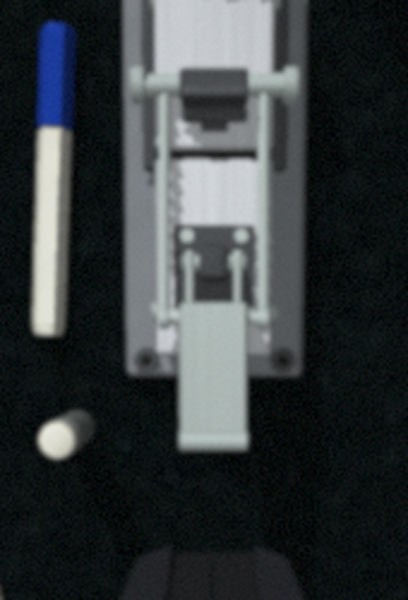

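```bash
python3 - <<'E'
from h import *
z=np.load('/tmp/w16.npz'); s={k:z[k] for k in z}
m=lambda u,v:(w2m(px(s,u/2.4+230,v/2.4+60))*1000).round(1)
for v in (310,340,370,400,430): print('lever',m(213,v))
o=lambda u,v,h:(w2m(onplane(s,u/2.4+230,v/2.4+60,h))*1000).round(1)
print('slide face',o(213,153,.05),'fixed',o(213,157,.05),'bar left cap',m(140,84),'noseend',o(213,68,.067),'bar edges at 62',o(170,74,.06),o(170,95,.06))
E
```

```text
lever [-56.3   1.5  73.7]
lever [-66.7   1.6  73.7]
lever [-77.3   1.6  73.8]
lever [-87.9   1.6  74. ]
lever [-98.6   1.7  74.5]
slide face [ 2.1  1.4 50. ] fixed [ 0.6  1.4 50. ] bar left cap [23.6 27.2 61.3] noseend [27.1  1.2 67. ] bar edges at 62 [27.3 16.5 60. ] [20.1 16.6 60. ]
```

```bash
python3 -c "
from h import *
print(r.finish_job()); st=r.get_state(); print(st['clock'],st['contact_force'])"
```

```text
the job is handed in; nothing more can be done
None
the job is handed in; nothing more can be done
```

I pushed the sliding half onto the seal, dropped the loop's bar behind the keeper, swung the lever over centre until it snapped shut, and handed the job in. The hand-in gave no verdict.

**Last checks**
- **Lever:** the depth image shows its upper face level, at z 73.7 to 74.5 mm along its length (shut is 74 mm).
- **Bar:** it sits under the hook's nose, about 1.4 mm from the keeper point along the mould.
- **Opening:** the halves closed from about 8 mm after the seal press to about 1.5 to 2 mm now. I could not measure the clamping force on the seal directly.
- **Robot and bystanders:** the gripper is clear above the mould. The bystanders in the last pictures (vials, marker, amber bottle, beaker) look unmoved. The calculator and white bottle were not rechecked, but the arm never went near them.
- **Time:** the clock stood at about 22 s of the 72 s allowed.

**Doubts**
- **Seal press:** the last reading was about 20 N along the push and 20.9 N in total, higher than the roughly 18 N I aimed for and very close to the 21 N limit. No reading went over 21 N, but forces between readings were not seen.
- **Tool tilt:** pressing left the gripper tilted by about 0.18 rad (10°) for the rest of the job, which caused no trouble.

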